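# Clear the bedside bench into the medicines tray and the steel-cup return trays

### The job

Clear the bench after the medicine round: the loose amber bottle and the glass vial both go in the white medicines tray, and the two steel cups go back for sterilising, so take the tall beaker out of the wide gallipot and stand each in the metal tray that already holds a cup of its own kind. Set everything down upright on the tray floor, without dropping it or stacking it, and leave the bottle, beaker and gallipot that already stand in the trays upright where they are.

Things in the scene. Friction and masses are not known exactly. Their poses are not given: they have to be found in the camera images.
- bottle: Loose amber glass medicine bottle with a white screw cap, closed; body diameter 42 mm, overall height 90 mm, the straight body reaching from the underside to about 55 mm up, 0.14 kg. It stands on the bench top, not in a tray. Origin: centre of its underside, z up.
- vial: Loose closed clear-glass injection vial with a paper label and an aluminium crimp cap with a grey disc; body diameter 30 mm, straight up to 38 mm, cap 21 mm wide, overall height 58 mm, 0.04 kg. It stands on the bench. Origin: centre of its underside, z up.
- gallipot: Loose empty steel gallipot: a wide, low open cup, outer diameter 54 mm near the foot, 61 mm at 38 mm up and 65 mm over the flared rim, 42 mm high, walls 2.5 mm, floor 3 mm thick, 0.07 kg. It stands on the bench and at the start the loose beaker stands nested in it. Origin: centre of its underside, z up.
- beaker: Loose empty steel measuring beaker: a tall, narrow open cup, outer diameter 41 mm near the foot and 44 mm at the rim, 70 mm high, walls 2 mm, 0.06 kg. At the start it stands loosely, upright, inside the loose gallipot, on its floor (3 mm up), so that its top 31 mm rise above the gallipot's rim. Origin: centre of its underside, z up.
- tray_medicines: Medicines tray: shallow white plastic tray, 100 mm (its x) by 220 mm (its y) outside, 15 mm high, walls and floor 3 mm thick, with a rim turned out 6 mm; it does not move. One amber bottle already stands towards its +y end, about 75 mm from the middle; the rest is free. Origin: centre of its underside; the floor's upper face is at z = 3 mm.
- tray_beakers: Beaker tray: shallow bare-metal tray, 100 mm (its x) by 190 mm (its y) outside, 15 mm high, walls and floor 3 mm thick, rim turned out 6 mm; it does not move. One tall beaker already stands towards its +y end, about 50 mm from the middle; the -y half is free. Origin: centre of its underside; the floor's upper face is at z = 3 mm.
- tray_gallipots: Gallipot tray: a metal tray of the same make and size as the beaker tray (100 mm in x, 190 mm in y, 15 mm high, 3 mm floor); it does not move. One wide low gallipot already stands towards its +y end, about 50 mm from the middle; the -y half is free. Origin: centre of its underside.
- kept_bottle: The amber bottle that already stands in the medicines tray, same shape as the loose bottle (42 mm diameter, 90 mm high). It is to stay where it is. Origin: centre of its underside.
- kept_beaker: The tall steel beaker that already stands in the beaker tray, same shape as the loose beaker (44 mm at the rim, 70 mm high). It is to stay where it is. Origin: centre of its underside.
- kept_gallipot: The wide low steel gallipot that already stands in the gallipot tray, same shape as the loose one (65 mm over the rim, 42 mm high), empty. It is to stay where it is. Origin: centre of its underside.

How it is judged:
By the outcome, as a careful person would: the job done as asked, in the order asked, and still so for the second after the job is handed in, with the robot touching nothing.
It also fails if it takes over 112 s, if anything falls off the work surface, if the arm or the gripper's body presses on something with over 40 N, if the wrist force passes 120 N, or if a joint passes its speed limit or range.

### The arm

A 7-joint arm with a two-finger parallel gripper is mounted at the origin on the work surface. World frame = base frame: x ahead of the robot, y to its left, z up, the work surface at z = 0. Lengths are in mm, angles in rad, forces in N, time in s.
With the tool pointing down it reaches from about 375 to 925 mm from the base axis. Payload 3.1 kg.
Tool frame: the origin (TCP) lies midway between the tips of the shut fingers; the grasp point (between the pads) lies 19 mm behind it; z points along the fingers, y is the direction in which the jaws open and shut (so a half turn about z gives the same grasp; the last joint's range is limited). The gripper opens to 85 mm and grips with 20 to 120 N. Pads are 22 mm wide; open, the fingers measure 114 mm over their backs; the gripper's body (76 mm by 85 mm) begins 54 mm behind the grasp point. The pads swing forward as they close: fully open they stand 13 mm farther back than shut.
Start: joints at [-1.237, 0.383, 0.044, 1.598, -0.018, 1.161, -0.05], TCP at [272.008, 590.351, 231.269] pointing down, gripper open.
Joint ranges: [-2.61, 2.61], [-0.41, 2.15], [-1.48, 1.57], [0, 2.5], [-1.57, 4.71], [0.05, 1.97], [-2.85, 2.85]. Speed limits (rad/s): [2.79, 2.79, 3.14, 3.14, 3.14, 3.14, 3.14].

### API

Orientations are given as a unit quaternion [w, x, y, z].
In Python, from cell import r, eyes, order gives the robot as it stands. The module is installed in compiled form; this text tells all that it offers.
- The arm moves only by the tool carry_out, never from a script. Its argument "deltas" is a list of rows, each a list of 2 entries, a list of its own where there are three numbers: the shift along the tool's x, y, z as a fraction of full scale, then the turn, a rotation vector about the tool's x, y, z as a fraction of full scale. A call has 1 to 10 rows; each row shifts and turns the commanded pose from where the row before left it, along the tool's axes as they then stand; what a row does not reach is not made up. Full scale, the value 1, is 0.2 m for a shift and 2 rad for a turn. A row lasts 1/8 s, in which the tool goes at most 62.5 mm and 10.7 degrees, less where a joint would pass 70% of its speed; a pose out of reach is approached as far as the arm can. A call with a number of a shift or a turn outside -1 to 1 is refused whole. A call with a gripper value outside its range is refused whole. "fingers" is the opening, from 0 (shut) to 1 (fully open), set as the call begins (left out, the last holds). The fingers move at their own pace and stop on an object; "force" is the grip in N (left out, the last holds). Time passes only in rows, so rows that do not move let the fingers close. It gives the time, the measured TCP pose, the force and the opening at its end, in the units of the state.
- r.observe(): the state, without advancing time (a new reading comes with each control period).
- eyes.camera(name): name is "side" or "top" or "wrist"; returns a dict with "image" (400x640x3 uint8, red, green, blue), "mtx" (3x3 intrinsics, pixels), "world_from_camera" (4x4, takes a point from camera to world coordinates). Camera axes: x right, y up, looking along -z (the intrinsics and any distortion apply to the point x, -y, -z); pixel columns grow to the right and rows downward; lengths in mm; the calibration is good to about 2 mm. A picture is of the moment at which its call begins. There is no depth.
- order.close_job(): hands the job in, once; it reports no verdict.
The state is a dict: "time": time; "q": joint angles; "dq": joint speeds; "tau": joint torques, N m; "tcp_pos": TCP position; "ee_rot": TCP orientation; "wrist_force": force on the tool from outside, world axes, zero at the start; "wrist_torque": the same for the moment, N m; "width": finger opening in mm.
Only numpy, scipy, OpenCV 4.12 (cv2) and the standard library are available. Lean on these libraries where they do the work, as an engineer would, in place of code of your own. Each camera call takes 0.05 s, during which the arm holds its last target.

## Working session

There is one attempt and no reset: what is moved stays moved. The work goes in short steps, Python scripts to look and compute and a tool call to move; the robot and the scene stay as the last step left them, time stands still between calls to the robot, and variables do not carry over. Pictures are saved under pics/ and viewed, and the job is handed in when it is done.

Besides the shell and the picture viewer there is one more tool, called in YAML: its name, and indented under it one key for each argument. carry_out: Moves the arm, as the interface text tells. Its arguments: {"type":"object","properties":{"deltas":{"type":"array","items":{"type":"array"}},"fingers":{"type":"number"},"force":{"type":"number"}},"required":["deltas"]}

```bash
mkdir -p pics; ls
python3 - <<'E'
from cell import r,eyes,order
import cv2,numpy as np
np.set_printoptions(precision=4,suppress=True)
for n in ["side","top"]:
    c=eyes.camera(n); cv2.imwrite(f"pics/{n}0.png",c["image"][:,:,::-1]); np.savez(f"{n}0.npz",**c)
    print({k:v for k,v in c.items() if k!="image"})
s=r.observe(); print(s)
E
```

```text
pics
{'mtx': array([[378.7846,   0.    , 319.1007],
       [  0.    , 378.7846, 202.5074],
       [  0.    ,   0.    ,   1.    ]]), 'world_from_camera': array([[ -0.7548,   0.4171,  -0.5063, 104.9268],
       [ -0.6558,  -0.4639,   0.5956, 537.5968],
       [  0.0136,   0.7816,   0.6236, 537.9733],
       [  0.    ,   0.    ,   0.    ,   1.    ]])}
{'mtx': array([[510.8836,   0.    , 320.9247],
       [  0.    , 510.8836, 199.3912],
       [  0.    ,   0.    ,   1.    ]]), 'world_from_camera': array([[  -0.0203,    0.9881,   -0.1523,  338.162 ],
       [  -0.9998,   -0.0206,   -0.0004,   31.5282],
       [  -0.0035,    0.1523,    0.9883, 1374.46  ],
       [   0.    ,    0.    ,    0.    ,    1.    ]])}
{'time': 0.1, 'q': array([-1.2368,  0.3838,  0.0438,  1.5995, -0.0179,  1.1612, -0.0499]), 'dq': array([ 0.0005, -0.0022,  0.0001, -0.0033, -0.0031,  0.002 , -0.0005]), 'tau': array([  0.0025, -43.4731,   1.0291, -25.0453,   0.0108,   0.0056,
        -0.    ]), 'tcp_pos': array([271.6507, 589.5448, 229.9702]), 'ee_rot': array([-0.0002,  0.2142,  0.9768, -0.0012]), 'wrist_force': array([ 0.455 , -0.5383,  1.0013]), 'wrist_torque': array([ 0.0191, -0.0316, -0.0879]), 'width': 85.17659861192904}
```

View pics/top0.png

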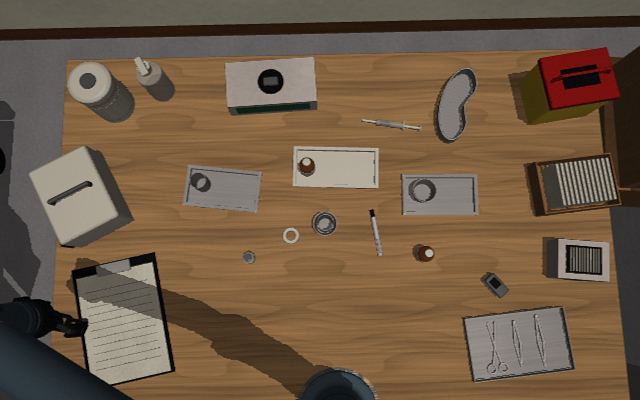

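View pics/side0.png

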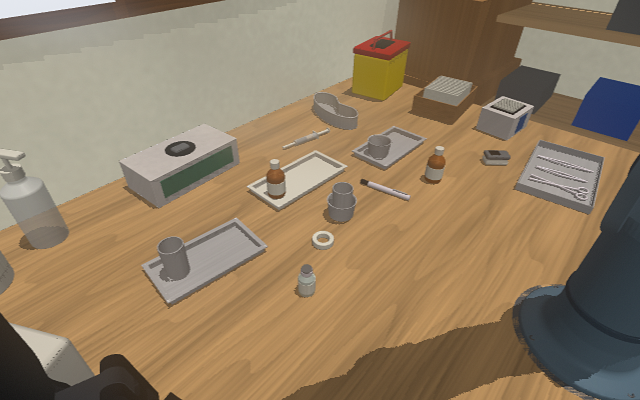

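```bash
cat > h.py <<'E'
import numpy as np,cv2
np.set_printoptions(precision=3,suppress=True)
def load(n): return dict(np.load(n+".npz"))
def ray(c,u,v):
    K=c["mtx"];T=c["world_from_camera"]
    d=np.array([(u-K[0,2])/K[0,0],-(v-K[1,2])/K[1,1],-1.]);return T[:3,3],T[:3,:3]@d
def plane(c,u,v,z):
    o,d=ray(c,u,v);return (o+d*(z-o[2])/d[2])[:2]
def proj(c,p):
    T=c["world_from_camera"];K=c["mtx"];q=T[:3,:3].T@(np.array(p,float)-T[:3,3])
    return np.array([K[0,2]+K[0,0]*q[0]/-q[2],K[1,2]+K[1,1]*q[1]/q[2]])
def crop(c,name,u0,v0,u1,v1,s):
    cv2.imwrite("pics/"+name,cv2.resize(c["image"][v0:v1,u0:u1,::-1],None,fx=s,fy=s,interpolation=cv2.INTER_CUBIC))
E
python3 - <<'E'
from h import *
t=load("top0");s=load("side0")
crop(t,"ta.png",170,135,350,275,4)
crop(t,"tb.png",280,135,490,275,3.8)
crop(s,"sa.png",130,140,350,310,3.5)
crop(s,"sb.png",230,120,460,230,3.4)
E
```

```text
(no output)
```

View pics/ta.png

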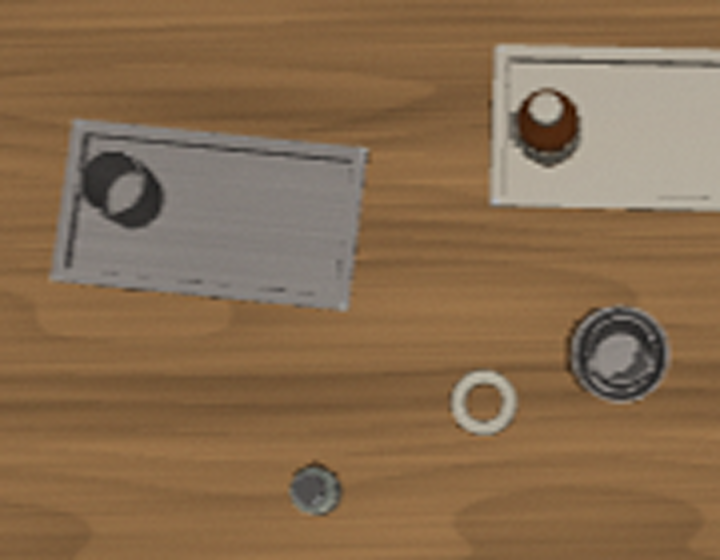

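View pics/tb.png

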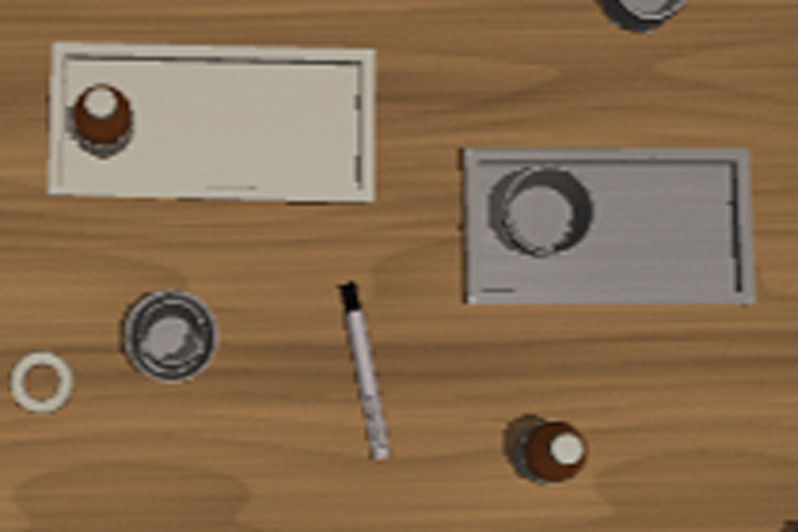

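View pics/sa.png

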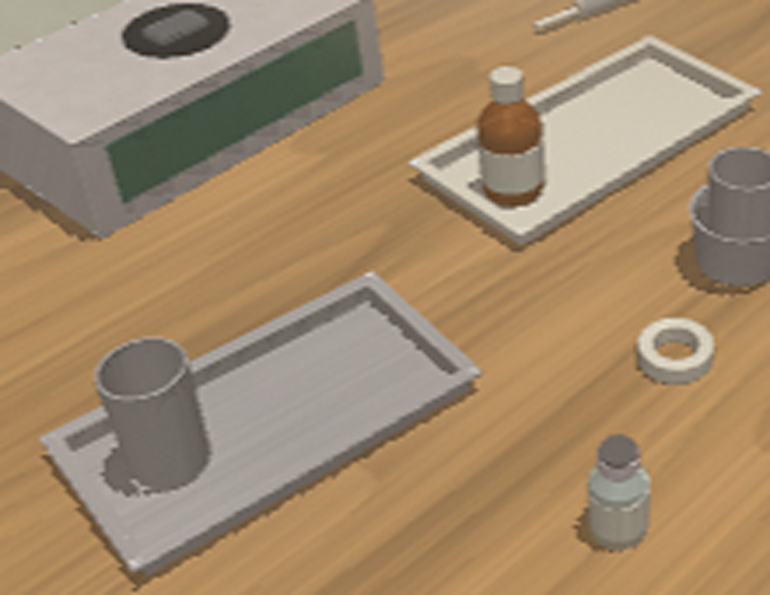

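View pics/sb.png

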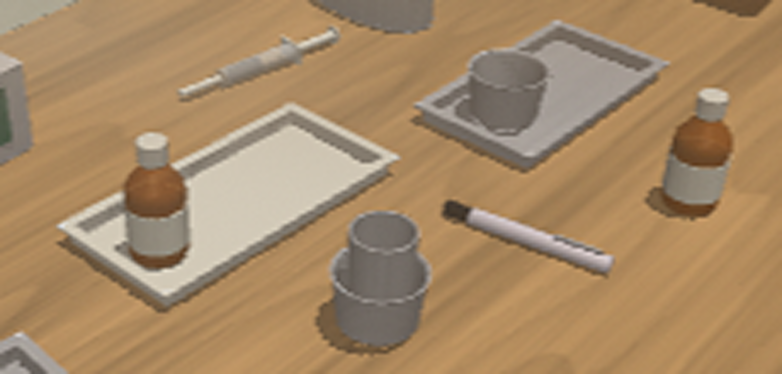

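Run:
```python
from h import *
t=load("top0");s=load("side0")
ta=lambda x,y,z:plane(t,170+x/4-.4,135+y/4-.4,z)
tb=lambda x,y,z:plane(t,280+x/3.8-.4,135+y/3.8-.4,z)
sa=lambda x,y,z:plane(s,130+x/3.5-.4,140+y/3.5-.4,z)
sb=lambda x,y,z:plane(s,230+x/3.4-.4,120+y/3.4-.4,z)
def tray(f,P):
    P=np.array([f(*p,15) for p in P]);c=P.mean(0)
    a=P[0]+P[3]-P[1]-P[2]; b=P[0]+P[1]-P[2]-P[3]
    print("tray c",c,"len",np.linalg.norm(a)/2,np.linalg.norm(b)/2,"ydir deg",np.degrees(np.arctan2(-a[0],a[1])),np.degrees(np.arctan2(b[1],b[0])))
tray(ta,[(72,120),(367,149),(347,310),(50,280)])
tray(tb,[(52,43),(375,50),(374,202),(48,194)])
tray(tb,[(464,149),(749,150),(754,304),(466,303)])
print("side beaker tray");tray(sa,[(42,440),(371,275),(480,373),(138,570)])
print("side med");tray(sb,[(58,226),(290,103),(400,157),(166,300)])
print("side gal");tray(sb,[(415,104),(557,20),(668,64),(527,165)])
print("bottle",tb(567,448,90),sb(712,97,88))
print("vial",ta(313,488,58),sa(619,449,58))
print("gal",ta(618,354,42),tb(170,337,42),"beaker",ta(620,352,73),sb(384,234,73), sa(744,178,73))
print("kept bottle",ta(546,106,93),tb(101,101,93),sa(506,78,93),"kept beaker",ta(124,190,73),sa(143,366,73))
print("kept gal",tb(541,211,45),sb(508,70,45))
```

```text
tray c [584.012 299.335] len 201.82039833833457 110.66127737595909 ydir deg -6.953696524185712 -6.841235541238288
tray c [636.952  -9.187] len 232.204991321242 110.79320788813341 ydir deg -2.559481997607887 -2.337884631758319
tray c [ 555.525 -288.06 ] len 202.95370364439466 110.66892926143808 ydir deg -1.3988755329884697 -1.905208868739457
side beaker tray
tray c [582.718 299.647] len 198.2690443907973 109.80977915758807 ydir deg -7.0292642786038995 -6.462176008989936
side med
tray c [634.685  -7.683] len 231.41241850532705 112.2879489917466 ydir deg -2.238570427176225 -2.5067573762807966
side gal
tray c [ 552.887 -284.845] len 203.3876012641274 113.14995265484981 ydir deg -1.2320895291058684 -4.809884248512756
bottle [ 396.13  -235.091] [ 395.272 -234.158]
vial [396.59  222.418] [395.513 225.424]
gal [480.54   25.023] [480.043  24.413] beaker [478.487  23.867] [476.993  25.875] [473.205  31.912]
kept bottle [635.954  68.086] [635.742  67.887] [631.376  71.148] kept beaker [590.638 343.1  ] [597.021 350.796]
kept gal [ 562.267 -234.987] [ 560.531 -238.161]
```

```bash
cat >> h.py <<'E'
from scipy.spatial.transform import Rotation as Ro
def go(tgt,yaw=None,cur=None):
    from cell import r
    s=r.observe();q=s["ee_rot"];R=Ro.from_quat([q[1],q[2],q[3],q[0]]).as_matrix()
    cur=s["tcp_pos"] if cur is None else cur
    d=R.T@(np.array(tgt,float)-cur)/200
    n=np.linalg.norm(d)*200
    print("t",s["time"],"cur",cur,"full",d,"mm",n,"jaw",np.degrees(np.arctan2(R[1,1],R[0,1])),"tilt",R[2])
    for k in (int(np.ceil(n/55)),): print(k,"rows of",np.round(d/max(k,1),4))
    return R
E
python3 - <<'E'
from h import *
go([500,180,220]); go([396,-235,150],cur=np.array([500,180,220]))
t=load("top0");print(plane(t,291,235.5,10))
E
```

```text
t 0.1 cur [271.651 589.545 229.97 ] full [-1.894 -1.382  0.053] mm 469.0093541882952 jaw 65.2650986986288 tilt [-0.    -0.002 -1.   ]
9 rows of [-0.21  -0.154  0.006]
t 0.1 cur [500 180 220] full [-0.396 -2.101  0.355] mm 433.5216257581622 jaw 65.2650986986288 tilt [-0.    -0.002 -1.   ]
8 rows of [-0.05  -0.263  0.044]
[452.488 114.055]
```

carry_out:
  deltas:
    - [[-0.21,-0.154,0.006],[0,0,0]]
    - [[-0.21,-0.154,0.006],[0,0,0]]
    - [[-0.21,-0.154,0.006],[0,0,0]]
    - [[-0.21,-0.154,0.006],[0,0,0]]
    - [[-0.21,-0.154,0.006],[0,0,0]]
    - [[-0.21,-0.154,0.006],[0,0,0]]
    - [[-0.21,-0.154,0.006],[0,0,0]]
    - [[-0.21,-0.154,0.006],[0,0,0]]
    - [[-0.21,-0.154,0.006],[0,0,0]]
  fingers: 1
  force: 30

```text
time: 1.23
tcp_pos: [499.5, 178.8, 220.1]
ee_rot: [-0.0, 0.214, 0.977, -0.0]
wrist_force: [0.8, 0.5, 0.5]
width: 85.5
```

carry_out:
  deltas:
    - [[-0.05,-0.263,0.044],[0,0,0]]
    - [[-0.05,-0.263,0.044],[0,0,0]]
    - [[-0.05,-0.263,0.044],[0,0,0]]
    - [[-0.05,-0.263,0.044],[0,0,0]]
    - [[-0.05,-0.263,0.044],[0,0,0]]
    - [[-0.05,-0.263,0.044],[0,0,0]]
    - [[-0.05,-0.263,0.044],[0,0,0]]
    - [[-0.05,-0.263,0.044],[0,0,0]]
    - [[0,0,0],[0,0,0]]

```text
time: 2.35
tcp_pos: [393.1, -239.6, 149.6]
ee_rot: [-0.001, 0.219, 0.976, -0.001]
wrist_force: [0.1, 0.6, 0.4]
width: 85.6
```

Run:
```python
from h import *
from cell import eyes
c=eyes.camera("wrist"); cv2.imwrite("pics/w1.png",c["image"][:,:,::-1]); np.savez("w1.npz",**c)
go([396,-235,22])
print("expect",proj(c,[396,-235,90]),c["world_from_camera"])
```

```text
t 2.4 cur [ 394.325 -236.98   149.604] full [-0.004  0.013  0.638] mm 127.63079650993757 jaw 64.94766102750043 tilt [ 0.001 -0.001 -1.   ]
3 rows of [-0.001  0.004  0.213]
expect [327.21  218.415] [[   0.427   -0.87    -0.248  329.021]
 [   0.904    0.409    0.12  -210.207]
 [  -0.003   -0.276    0.961  292.209]
 [   0.       0.       0.       1.   ]]
```

View pics/w1.png

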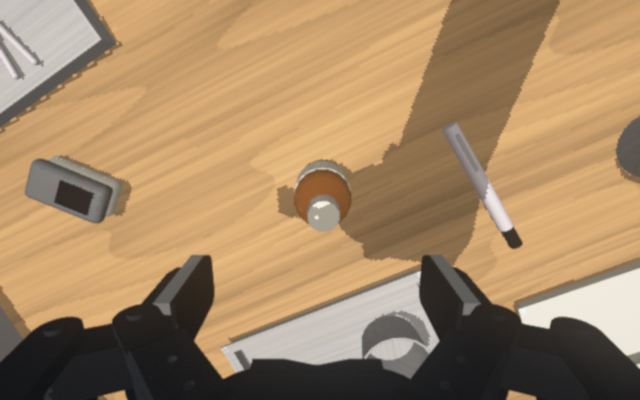

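Run:
```python
from h import *
c=load("w1")
print(plane(c,323,214,90),plane(c,323,210,90))
go([396,-234,22])
```

```text
[ 392.31  -236.133] [ 389.98  -235.049]
t 2.4 cur [ 394.325 -236.98   149.604] full [-0.002  0.018  0.638] mm 127.65022866198746 jaw 64.94766102750043 tilt [ 0.001 -0.001 -1.   ]
3 rows of [-0.001  0.006  0.213]
```

carry_out:
  deltas:
    - [[0,0.004,0.11],[0,0,0]]
    - [[0,0.004,0.11],[0,0,0]]
    - [[0,0,0.11],[0,0,0]]
    - [[0,0,0.11],[0,0,0]]
    - [[0,0,0.11],[0,0,0]]
    - [[0,0,0.08],[0,0,0]]
    - [[0,0,0],[0,0,0]]

```text
time: 3.28
tcp_pos: [395.9, -232.4, 23.0]
ee_rot: [-0.001, 0.213, 0.977, 0.0]
wrist_force: [-0.2, -0.3, 0.5]
width: 85.6
```

carry_out:
  deltas:
    - [[0,0,0],[0,0,0]]
    - [[0,0,0],[0,0,0]]
    - [[0,0,0],[0,0,0]]
    - [[0,0,0],[0,0,0]]
    - [[0,0,0],[0,0,0]]
    - [[0,0,0],[0,0,0]]
    - [[0,0,0],[0,0,0]]
    - [[0,0,0],[0,0,0]]
  fingers: 0
  force: 35

```text
time: 4.28
tcp_pos: [397.4, -234.5, 25.0]
ee_rot: [0.001, 0.214, 0.977, -0.0]
wrist_force: [0.3, 0.3, 5.6]
width: 41.2
```

Run:
```python
from h import *
from cell import eyes
c=eyes.camera("side"); crop(c,"s2.png",330,60,530,220,4)
go([396,-235,150])
```

```text
t 4.325 cur [ 397.403 -234.531   25.035] full [ 0.004 -0.005 -0.625] mm 124.97406398071405 jaw 65.23916753354763 tilt [-0.002  0.    -1.   ]
3 rows of [ 0.001 -0.002 -0.208]
```

View pics/s2.png

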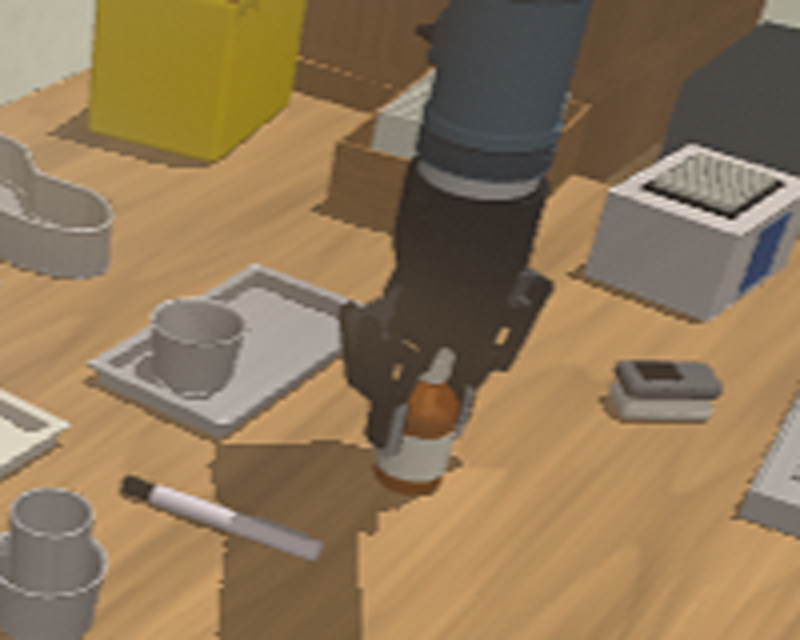

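carry_out:
  deltas:
    - [[0,0,-0.05],[0,0,0]]
    - [[0,0,-0.1],[0,0,0]]
    - [[0,0,-0.2],[0,0,0]]
    - [[0,0,-0.2],[0,0,0]]
    - [[0,0,0],[0,0,0]]

```text
time: 4.95
tcp_pos: [398.9, -234.6, 136.9]
ee_rot: [0.004, 0.214, 0.977, 0.0]
wrist_force: [-0.1, -1.0, -1.8]
width: 40.6
```

Run:
```python
from h import *
from cell import eyes,r
c=eyes.camera("side"); crop(c,"s3.png",330,40,530,200,4)
go([633,-78.5,140]); print(r.observe()["wrist_force"],r.observe()["width"])
```

```text
t 5.0 cur [ 397.348 -233.65   135.09 ] full [-0.746  1.197 -0.021] mm 282.1828176571565 jaw 65.27771243346972 tilt [-0.003  0.002 -1.   ]
6 rows of [-0.124  0.2   -0.003]
[-0.814 -0.343 -1.722] 40.57381215743061
```

View pics/s3.png

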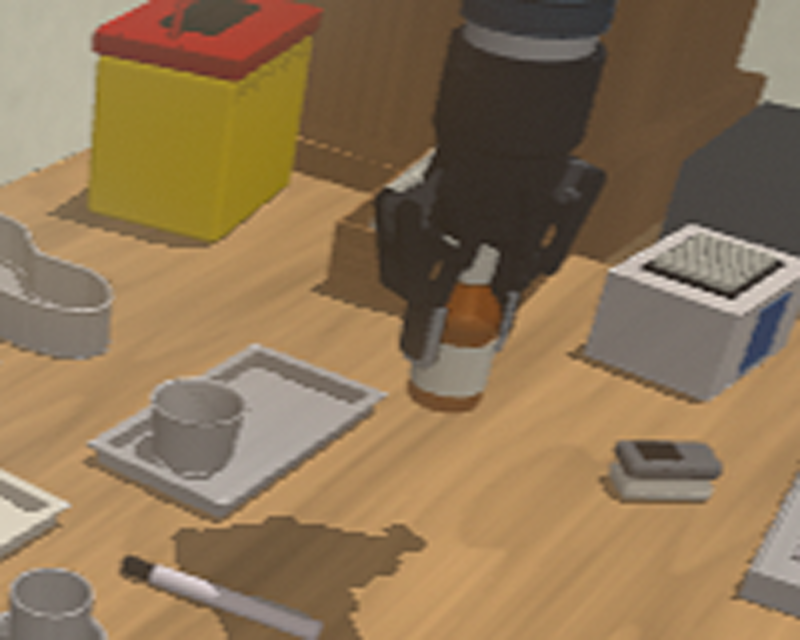

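carry_out:
  deltas:
    - [[-0.05,0.08,0],[0,0,0]]
    - [[-0.1,0.16,-0.005],[0,0,0]]
    - [[-0.12,0.19,-0.005],[0,0,0]]
    - [[-0.12,0.19,-0.005],[0,0,0]]
    - [[-0.12,0.19,-0.005],[0,0,0]]
    - [[-0.12,0.19,0],[0,0,0]]
    - [[-0.08,0.13,0],[0,0,0]]
    - [[-0.036,0.067,0],[0,0,0]]
    - [[0,0,0],[0,0,0]]
    - [[0,0,0],[0,0,0]]

```text
time: 6.25
tcp_pos: [630.5, -80.4, 137.3]
ee_rot: [-0.001, 0.215, 0.977, -0.001]
wrist_force: [0.3, -0.7, -2.1]
width: 40.9
```

Run:
```python
from h import *
from cell import eyes,r
c=eyes.camera("side"); crop(c,"s4.png",200,50,400,210,4);np.savez("s4.npz",**c)
go([633,-78.5,28]); s=r.observe();print(s["wrist_force"],s["width"],s["q"])
```

```text
t 6.3 cur [630.61  -80.688 137.616] full [-0.007  0.016  0.548] mm 109.66410269624807 jaw 65.10384596052462 tilt [ 0.001 -0.001 -1.   ]
2 rows of [-0.004  0.008  0.274]
[ 0.59  -0.758 -2.   ] 40.81993218518364 [-0.374  0.503  0.564  1.732 -0.31   0.999  1.441]
```

View pics/s4.png

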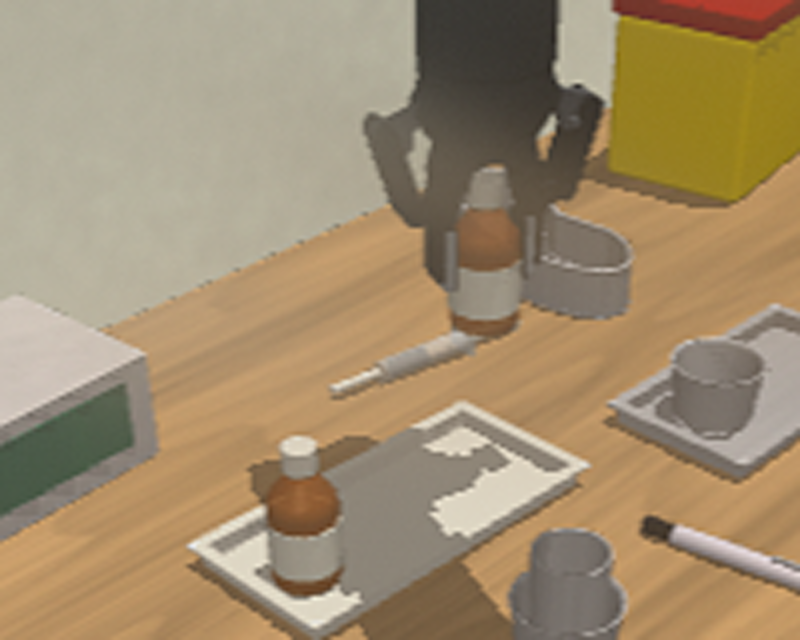

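carry_out:
  deltas:
    - [[-0.003,0.01,0.1],[0,0,0]]
    - [[0,0,0.16],[0,0,0]]
    - [[0,0,0.14],[0,0,0]]
    - [[0,0,0.08],[0,0,0]]
    - [[0,0,0.03],[0,0,0]]
    - [[0,0,0],[0,0,0]]
    - [[0,0,0],[0,0,0]]

```text
time: 7.18
tcp_pos: [634.8, -77.5, 37.3]
ee_rot: [0.001, 0.214, 0.977, 0.0]
wrist_force: [0.2, 0.4, -1.7]
width: 40.8
```

carry_out:
  deltas:
    - [[0,0,0.01],[0,0,0]]
    - [[0,0,0.01],[0,0,0]]
    - [[0,0,0],[0,0,0]]
    - [[0,0,0],[0,0,0]]

```text
time: 7.68
tcp_pos: [633.6, -77.2, 32.1]
ee_rot: [-0.0, 0.214, 0.977, -0.0]
wrist_force: [-0.4, 0.6, -1.3]
width: 40.8
```

Run:
```python
from h import *
from cell import eyes,r
c=eyes.camera("side"); crop(c,"s5.png",200,80,400,240,4);np.savez("s5.npz",**c)
go([633,-78.5,28]); s=r.observe();print(s["wrist_force"],s["width"])
```

```text
t 7.725 cur [633.631 -77.233  32.074] full [ 0.    -0.007  0.02 ] mm 4.3131027227557635 jaw 65.26654477628978 tilt [-0. -0. -1.]
1 rows of [ 0.    -0.007  0.02 ]
[ 1.159  0.521 -2.641] 41.06701407719132
```

View pics/s5.png

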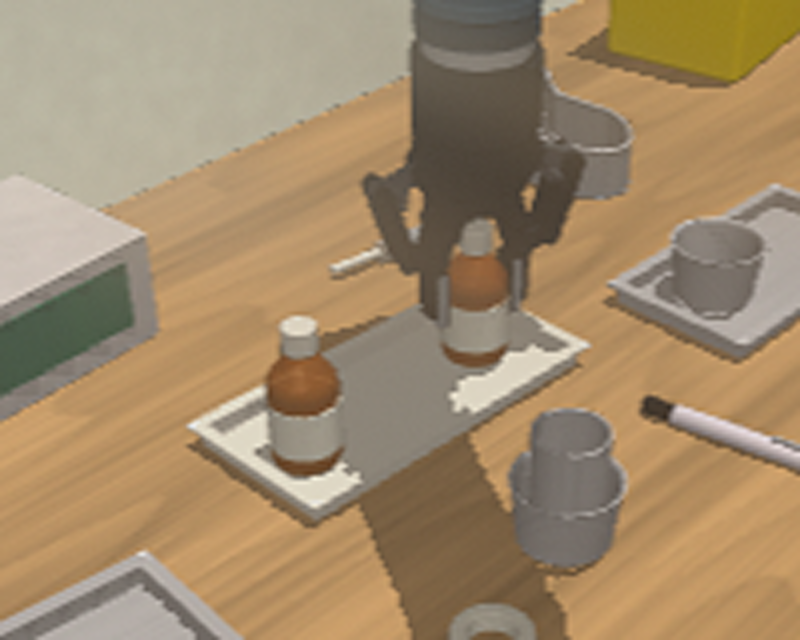

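Nearly on the floor (about 4 mm to go). I'll lower in 1 mm steps and watch the force.

carry_out:
  deltas:
    - [[0,0,0.006],[0,0,0]]
    - [[0,0,0.005],[0,0,0]]
    - [[0,0,0],[0,0,0]]
    - [[0,0,0],[0,0,0]]

```text
time: 8.22
tcp_pos: [633.6, -77.2, 29.8]
ee_rot: [-0.0, 0.214, 0.977, -0.0]
wrist_force: [-0.6, 0.1, -1.8]
width: 40.8
```

carry_out:
  deltas:
    - [[0,0,0.005],[0,0,0]]
    - [[0,0,0],[0,0,0]]
    - [[0,0,0],[0,0,0]]

```text
time: 8.6
tcp_pos: [633.6, -77.3, 28.8]
ee_rot: [-0.0, 0.214, 0.977, -0.0]
wrist_force: [-0.9, 0.2, -1.7]
width: 40.9
```

carry_out:
  deltas:
    - [[0,0,0.005],[0,0,0]]
    - [[0,0,0],[0,0,0]]
    - [[0,0,0],[0,0,0]]

```text
time: 8.98
tcp_pos: [633.8, -77.3, 28.2]
ee_rot: [0.0, 0.214, 0.977, 0.0]
wrist_force: [-0.9, 0.4, 0.9]
width: 40.9
```

carry_out:
  deltas:
    - [[0,0,0.002],[0,0,0]]
    - [[0,0,0],[0,0,0]]
    - [[0,0,0],[0,0,0]]

```text
time: 9.35
tcp_pos: [633.9, -77.3, 28.2]
ee_rot: [0.0, 0.214, 0.977, 0.0]
wrist_force: [-1.9, 0.1, 5.4]
width: 40.8
```

carry_out:
  deltas:
    - [[0,0,0],[0,0,0]]
    - [[0,0,0],[0,0,0]]
    - [[0,0,0],[0,0,0]]
    - [[0,0,0],[0,0,0]]
    - [[0,0,0],[0,0,0]]
  fingers: 0.85

```text
time: 9.98
tcp_pos: [633.6, -77.3, 27.4]
ee_rot: [-0.0, 0.214, 0.977, -0.0]
wrist_force: [-0.1, 0.0, -0.8]
width: 72.8
```

carry_out:
  deltas:
    - [[0,0,-0.05],[0,0,0]]
    - [[0,0,-0.1],[0,0,0]]
    - [[0,0,-0.2],[0,0,0]]
    - [[0,0,-0.25],[0,0,0]]
    - [[0,0,-0.1],[0,0,0]]
  fingers: 1

```text
time: 10.6
tcp_pos: [636.3, -78.2, 172.9]
ee_rot: [0.004, 0.215, 0.977, 0.001]
wrist_force: [0.1, -0.2, 0.3]
width: 85.2
```

Run:
```python
from h import *
from cell import eyes,r
c=eyes.camera("side"); crop(c,"s6.png",200,80,400,240,4);np.savez("s6.npz",**c)
go([396,224,165]);go([396,224,6],cur=np.array([396,224,165.])); print(r.observe()["q"])
```

```text
t 10.65 cur [637.094 -78.157 174.229] full [1.728 0.866 0.034] mm 386.66577390405024 jaw 65.2269546227267 tilt [-0.009  0.004 -1.   ]
8 rows of [0.216 0.108 0.004]
t 10.65 cur [396. 224. 165.] full [ 0.007 -0.003  0.795] mm 159.0 jaw 65.2269546227267 tilt [-0.009  0.004 -1.   ]
3 rows of [ 0.002 -0.001  0.265]
[-0.392  0.465  0.583  1.701 -0.29   1.053  1.423]
```

View pics/s6.png

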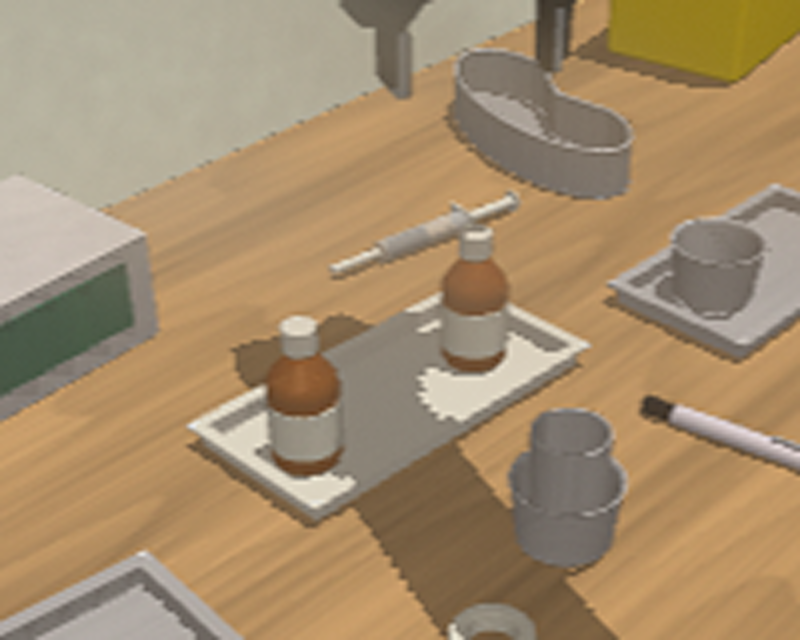

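carry_out:
  deltas:
    - [[0.1,0.05,0],[0,0,0]]
    - [[0.2,0.1,0.01],[0,0,0]]
    - [[0.23,0.12,0.01],[0,0,0]]
    - [[0.23,0.12,0.01],[0,0,0]]
    - [[0.23,0.12,0],[0,0,0]]
    - [[0.23,0.12,0],[0,0,0]]
    - [[0.23,0.12,0],[0,0,0]]
    - [[0.2,0.09,0.0],[0,0,0]]
    - [[0.08,0.03,0],[0,0,0]]
    - [[0,0,0],[0,0,0]]

```text
time: 11.9
tcp_pos: [390.5, 226.3, 160.7]
ee_rot: [-0.001, 0.212, 0.977, -0.001]
wrist_force: [0.5, -0.4, -0.1]
width: 85.0
```

Run:
```python
from h import *
from cell import eyes,r
c=eyes.camera("wrist"); cv2.imwrite("pics/w2.png",c["image"][:,:,::-1]); np.savez("w2.npz",**c)
print(proj(c,[396,224,58]))
go([396,224,6])
```

```text
[318.294 205.743]
t 11.95 cur [391.621 225.281 160.95 ] full [-0.023  0.004  0.775] mm 155.01685205446998 jaw 65.34088272238394 tilt [ 0.    -0.001 -1.   ]
3 rows of [-0.008  0.001  0.258]
```

View pics/w2.png

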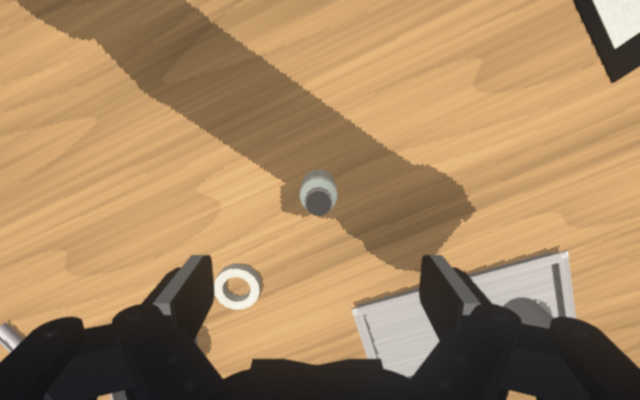

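carry_out:
  deltas:
    - [[-0.009,0.003,0.1],[0,0,0]]
    - [[-0.008,0,0.18],[0,0,0]]
    - [[0,0,0.18],[0,0,0]]
    - [[0,0,0.16],[0,0,0]]
    - [[0,0,0.1],[0,0,0]]
    - [[0,0,0.05],[0,0,0]]
    - [[0,0,0],[0,0,0]]
    - [[0,0,0],[0,0,0]]

```text
time: 12.95
tcp_pos: [396.5, 224.8, 8.2]
ee_rot: [0.001, 0.215, 0.977, 0.001]
wrist_force: [-0.0, 0.9, 1.2]
width: 85.5
```

carry_out:
  deltas:
    - [[0,0,0],[0,0,0]]
    - [[0,0,0],[0,0,0]]
    - [[0,0,0],[0,0,0]]
    - [[0,0,0],[0,0,0]]
    - [[0,0,0],[0,0,0]]
    - [[0,0,0],[0,0,0]]
    - [[0,0,0],[0,0,0]]
    - [[0,0,0],[0,0,0]]
  fingers: 0
  force: 25

```text
time: 13.95
tcp_pos: [395.7, 225.0, 7.8]
ee_rot: [-0.0, 0.214, 0.977, 0.0]
wrist_force: [-1.0, -0.4, 5.9]
width: 29.2
```

Run:
```python
from h import *
from cell import eyes,r
c=eyes.camera("side"); crop(c,"s7.png",200,160,400,320,4);np.savez("s7.npz",**c)
go([395,224,110]);print(r.observe()["wrist_force"])
```

```text
t 14.0 cur [395.69  224.989   7.839] full [ 0.001 -0.006 -0.511] mm 102.16829399172866 jaw 65.26798675224923 tilt [ 0.  0. -1.]
2 rows of [ 0.001 -0.003 -0.255]
[-0.979 -0.048  5.914]
```

View pics/s7.png

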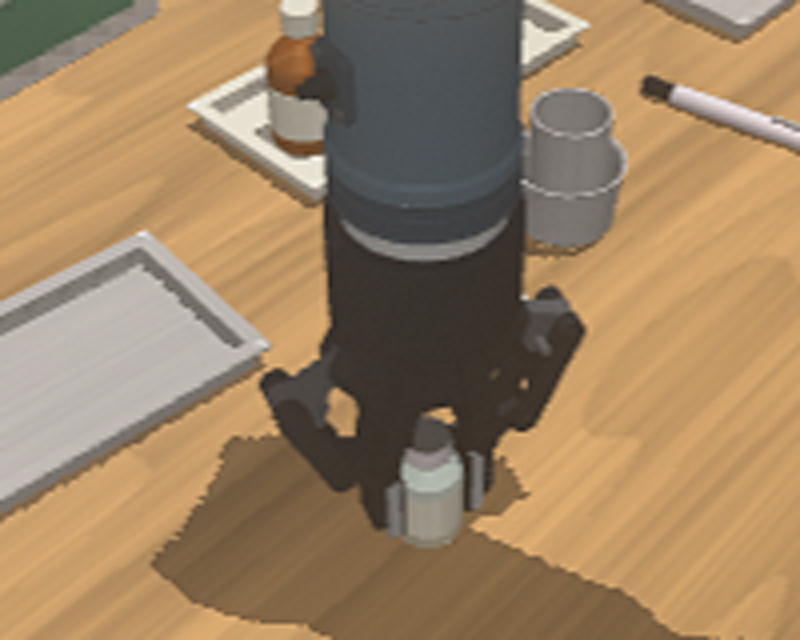

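carry_out:
  deltas:
    - [[0,0,-0.05],[0,0,0]]
    - [[0,0,-0.15],[0,0,0]]
    - [[0,0,-0.2],[0,0,0]]
    - [[0,0,-0.2],[0,0,0]]
    - [[0,0,-0.1],[0,0,0.03]]
    - [[0,0,0],[0,0,0.08]]
    - [[0,0,0],[0,0,0.08]]
    - [[0,0,0],[0,0,0.08]]
    - [[0,0,0],[0,0,0.08]]
    - [[0,0,0],[0,0,0.08]]

```text
time: 15.25
tcp_pos: [395.2, 224.3, 147.5]
ee_rot: [-0.0, 0.604, 0.797, -0.0]
wrist_force: [-0.2, -1.1, -0.8]
width: 29.2
```

carry_out:
  deltas:
    - [[0,0,0],[0,0,0.08]]
    - [[0,0,0],[0,0,0.06]]
    - [[0,0,0],[0,0,0]]
    - [[0,0,0],[0,0,0]]

```text
time: 15.75
tcp_pos: [395.4, 224.6, 147.5]
ee_rot: [-0.0, 0.707, 0.707, -0.0]
wrist_force: [0.1, -0.8, -0.2]
width: 29.1
```

Run:
```python
from h import *
from cell import eyes,r
go([635.5,-8.5,148]);s=r.observe();print(s["wrist_force"],s["width"],s["q"])
```

```text
t 15.75 cur [395.36  224.584 147.478] full [-1.166  1.2   -0.003] mm 334.6573613766134 jaw 0.04175269633978988 tilt [-0. -0. -1.]
7 rows of [-0.167  0.171 -0.   ]
[ 0.084 -0.826 -0.214] 29.07953687526917 [-1.134  0.119  0.561  2.152 -0.081  0.891 -0.525]
```

carry_out:
  deltas:
    - [[-0.08,0.08,0],[0,0,0]]
    - [[-0.16,0.165,0],[0,0,0]]
    - [[-0.17,0.175,0],[0,0,0]]
    - [[-0.17,0.175,0],[0,0,0]]
    - [[-0.17,0.175,0],[0,0,0]]
    - [[-0.17,0.175,0],[0,0,0]]
    - [[-0.15,0.155,0],[0,0,0]]
    - [[-0.1,0.1,0],[0,0,0]]
    - [[0,0,0],[0,0,0]]
    - [[0,0,0],[0,0,0]]

```text
time: 17.0
tcp_pos: [634.5, -8.4, 146.9]
ee_rot: [-0.001, 0.707, 0.707, -0.0]
wrist_force: [-0.2, 0.4, -0.5]
width: 28.8
```

Run:
```python
from h import *
from cell import eyes,r
go([635.5,-8.5,12]);s=r.observe();print(s["wrist_force"],s["width"],s["q"])
c=eyes.camera("side"); crop(c,"s8.png",200,50,400,210,4);np.savez("s8.npz",**c)
```

```text
t 17.0 cur [634.499  -8.427 146.908] full [-0.001  0.006  0.675] mm 134.91201149390088 jaw 0.01958768928763351 tilt [ 0.001 -0.002 -1.   ]
3 rows of [-0.     0.002  0.225]
[-0.198  0.45  -0.456] 28.759360980095963 [-0.551  0.509  0.651  1.732 -0.354  1.022  0.227]
```

View pics/s8.png

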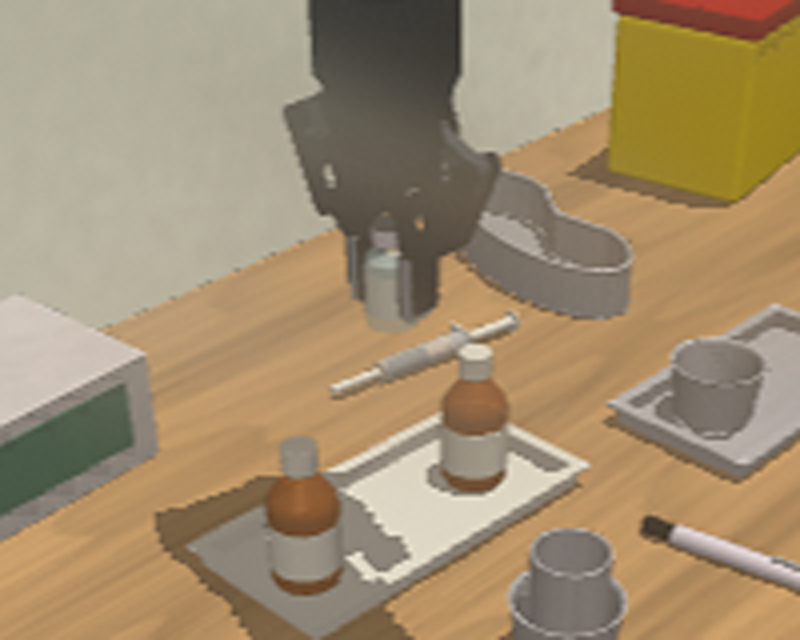

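carry_out:
  deltas:
    - [[0,0.005,0.1],[0,0,0]]
    - [[0,0,0.18],[0,0,0]]
    - [[0,0,0.14],[0,0,0]]
    - [[0,0,0.08],[0,0,0]]
    - [[0,0,0.05],[0,0,0]]
    - [[0,0,0],[0,0,0]]

```text
time: 17.8
tcp_pos: [636.0, -9.4, 37.0]
ee_rot: [-0.0, 0.707, 0.707, -0.0]
wrist_force: [0.0, 1.0, -0.3]
width: 29.1
```

Run:
```python
from h import *
from cell import eyes,r
go([635.5,-8.5,12]);s=r.observe();print(s["wrist_force"],s["width"])
c=eyes.camera("side"); crop(c,"s9.png",200,80,400,240,4)
```

```text
t 17.8 cur [636.013  -9.357  36.984] full [ 0.004 -0.002  0.125] mm 25.004003927434116 jaw -0.0398472296748924 tilt [-0.    -0.001 -1.   ]
1 rows of [ 0.004 -0.003  0.125]
[ 0.033  0.98  -0.333] 29.142068064078888
```

View pics/s9.png

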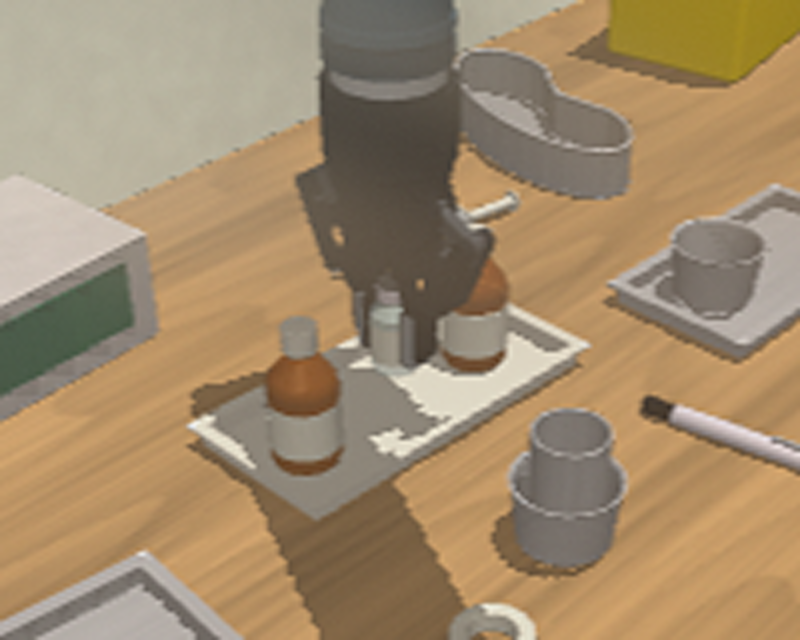

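carry_out:
  deltas:
    - [[0,0,0.05],[0,0,0]]
    - [[0,0,0.04],[0,0,0]]
    - [[0,0,0.02],[0,0,0]]
    - [[0,0,0],[0,0,0]]
    - [[0,0,0],[0,0,0]]

```text
time: 18.48
tcp_pos: [636.5, -9.6, 15.6]
ee_rot: [0.0, 0.707, 0.707, 0.0]
wrist_force: [0.1, 0.1, -1.1]
width: 29.2
```

carry_out:
  deltas:
    - [[0,0,0.005],[0,0,0]]
    - [[0,0,0],[0,0,0]]
    - [[0,0,0],[0,0,0]]

```text
time: 18.85
tcp_pos: [636.4, -9.5, 14.6]
ee_rot: [0.0, 0.707, 0.707, 0.0]
wrist_force: [0.7, 0.0, -0.6]
width: 29.3
```

carry_out:
  deltas:
    - [[0,0,0.005],[0,0,0]]
    - [[0,0,0],[0,0,0]]
    - [[0,0,0],[0,0,0]]

```text
time: 19.23
tcp_pos: [636.3, -9.6, 13.4]
ee_rot: [-0.0, 0.707, 0.707, -0.0]
wrist_force: [0.3, 0.1, -0.3]
width: 29.3
```

carry_out:
  deltas:
    - [[0,0,0.005],[0,0,0]]
    - [[0,0,0],[0,0,0]]
    - [[0,0,0],[0,0,0]]

```text
time: 19.6
tcp_pos: [636.3, -9.5, 12.4]
ee_rot: [-0.0, 0.707, 0.707, -0.0]
wrist_force: [-0.3, -1.1, -0.3]
width: 29.0
```

carry_out:
  deltas:
    - [[0,0,0.005],[0,0,0]]
    - [[0,0,0],[0,0,0]]
    - [[0,0,0],[0,0,0]]

```text
time: 19.98
tcp_pos: [636.3, -9.5, 11.4]
ee_rot: [-0.0, 0.707, 0.707, -0.0]
wrist_force: [-1.0, -0.6, -1.1]
width: 28.8
```

carry_out:
  deltas:
    - [[0,0,0.003],[0,0,0]]
    - [[0,0,0],[0,0,0]]
    - [[0,0,0],[0,0,0]]

```text
time: 20.35
tcp_pos: [636.4, -9.6, 11.0]
ee_rot: [0.0, 0.707, 0.707, 0.0]
wrist_force: [-0.2, 0.5, 0.1]
width: 29.1
```

carry_out:
  deltas:
    - [[0,0,0.003],[0,0,0]]
    - [[0,0,0],[0,0,0]]
    - [[0,0,0],[0,0,0]]

```text
time: 20.72
tcp_pos: [636.4, -9.6, 10.9]
ee_rot: [-0.0, 0.707, 0.707, 0.0]
wrist_force: [-1.9, 0.0, 5.8]
width: 29.2
```

carry_out:
  deltas:
    - [[0,0,0],[0,0,0]]
    - [[0,0,0],[0,0,0]]
    - [[0,0,0],[0,0,0]]
    - [[0,0,0],[0,0,0]]
  fingers: 0.55

```text
time: 21.22
tcp_pos: [636.2, -9.5, 10.1]
ee_rot: [-0.0, 0.707, 0.707, -0.0]
wrist_force: [1.1, 0.7, -0.1]
width: 46.9
```

carry_out:
  deltas:
    - [[0,0,-0.05],[0,0,0]]
    - [[0,0,-0.1],[0,0,0]]
    - [[0,0,-0.2],[0,0,0]]
    - [[0,0,-0.25],[0,0,0]]
    - [[0,0,-0.2],[0,0,0]]
    - [[0,0,0],[0,0,0]]

```text
time: 21.98
tcp_pos: [640.1, -10.4, 176.8]
ee_rot: [0.004, 0.708, 0.706, 0.004]
wrist_force: [1.2, -0.7, -0.1]
width: 46.9
```

Run:
```python
from h import *
from cell import eyes,r
R=go([479,24.5,170]);s=r.observe();print(s["wrist_force"],s["width"])
c=eyes.camera("side"); crop(c,"s10.png",200,80,400,240,4)
```

```text
t 21.975 cur [640.125 -10.395 176.766] full [ 0.173 -0.806  0.025] mm 164.99863698525218 jaw -0.10072455325721569 tilt [ 0.001  0.011 -1.   ]
3 rows of [ 0.058 -0.269  0.008]
[ 1.171 -0.719 -0.098] 46.87975010989267
```

View pics/s10.png

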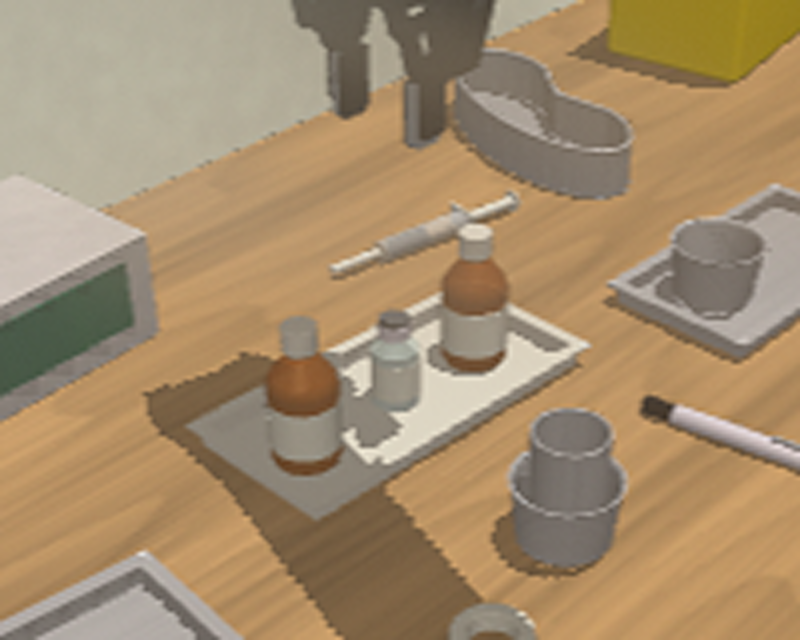

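carry_out:
  deltas:
    - [[0.03,-0.14,0.005],[0,0,0]]
    - [[0.05,-0.25,0.01],[0,0,0]]
    - [[0.05,-0.25,0.01],[0,0,0]]
    - [[0.043,-0.166,0],[0,0,0]]
    - [[0,0,0],[0,0,-0.07]]
    - [[0,0,0],[0,0,-0.08]]
    - [[0,0,0],[0,0,-0.08]]
    - [[0,0,0],[0,0,-0.08]]
    - [[0,0,0],[0,0,-0.08]]
    - [[0,0,0],[0,0,0]]
  fingers: 1

```text
time: 23.28
tcp_pos: [474.2, 25.1, 164.6]
ee_rot: [-0.001, 0.387, 0.922, -0.0]
wrist_force: [0.8, 0.2, 0.7]
width: 85.4
```

Run:
```python
from h import *
from cell import eyes,r
c=eyes.camera("wrist"); cv2.imwrite("pics/w3.png",c["image"][:,:,::-1]); np.savez("w3.npz",**c)
print(proj(c,[479,24.5,73]))
go([479,24.5,44])
```

```text
[322.567 206.789]
t 23.325 cur [474.323  25.051 164.707] full [-0.019  0.016  0.603] mm 120.79889315387211 jaw 44.46872967279585 tilt [ 0.001 -0.001 -1.   ]
3 rows of [-0.006  0.005  0.201]
```

View pics/w3.png

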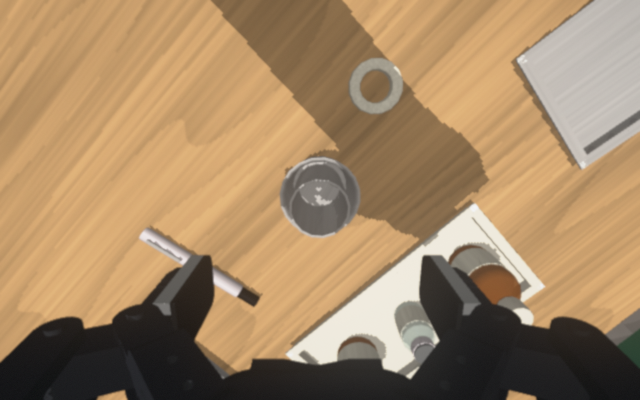

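carry_out:
  deltas:
    - [[-0.008,0.006,0.1],[0,0,0]]
    - [[-0.006,0.005,0.15],[0,0,0]]
    - [[0,0,0.15],[0,0,0]]
    - [[0,0,0.12],[0,0,0]]
    - [[0,0,0.08],[0,0,0]]
    - [[0,0,0],[0,0,0]]
    - [[0,0,0],[0,0,0]]

```text
time: 24.2
tcp_pos: [479.5, 24.8, 46.0]
ee_rot: [0.001, 0.386, 0.923, 0.0]
wrist_force: [0.0, -0.4, 0.5]
width: 85.4
```

Run:
```python
from h import *
from cell import eyes,r
c=eyes.camera("side"); crop(c,"s11.png",260,120,440,260,4)
go([479,24.5,44])
```

```text
t 24.25 cur [479.688  24.85   46.187] full [ 0.001 -0.004  0.011] mm 2.3193508089106656 jaw 44.6077316284694 tilt [-0.001  0.002 -1.   ]
1 rows of [ 0.001 -0.004  0.011]
```

View pics/s11.png

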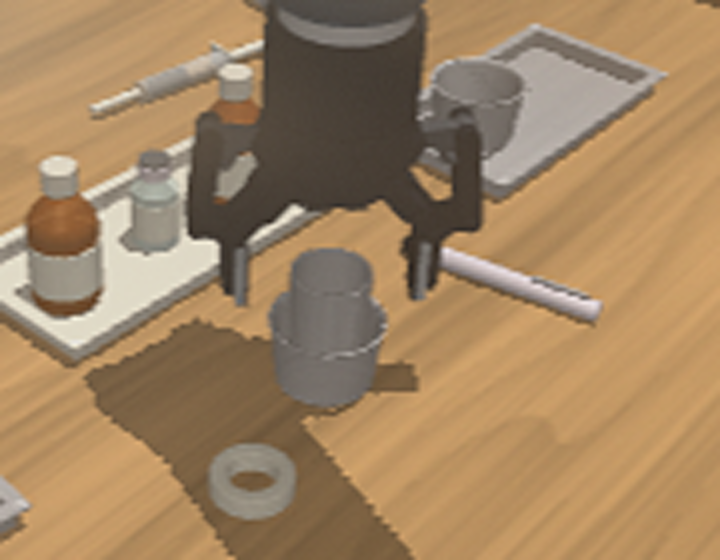

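carry_out:
  deltas:
    - [[0,0,0],[0,0,0]]
    - [[0,0,0],[0,0,0]]
    - [[0,0,0],[0,0,0]]
    - [[0,0,0],[0,0,0]]
    - [[0,0,0],[0,0,0]]
    - [[0,0,0],[0,0,0]]
    - [[0,0,0],[0,0,0]]
    - [[0,0,0],[0,0,0]]
  fingers: 0
  force: 25

```text
time: 25.25
tcp_pos: [479.0, 24.6, 45.8]
ee_rot: [0.0, 0.386, 0.923, 0.0]
wrist_force: [-0.7, -0.6, 5.0]
width: 43.2
```

carry_out:
  deltas:
    - [[0,0,-0.03],[0,0,0]]
    - [[0,0,-0.06],[0,0,0]]
    - [[0,0,-0.12],[0,0,0]]
    - [[0,0,-0.15],[0,0,0]]
    - [[0,0,0],[0,0,0]]
    - [[0,0,0],[0,0,0]]

```text
time: 26.0
tcp_pos: [478.2, 25.0, 117.0]
ee_rot: [-0.0, 0.385, 0.923, 0.0]
wrist_force: [-0.2, -0.1, -1.4]
width: 43.2
```

Run:
```python
from h import *
from cell import eyes,r
c=eyes.camera("side"); crop(c,"s12.png",260,90,440,230,4);np.savez("s12.npz",**c)
go([578.5,255,120]);print(r.observe()["width"],r.observe()["q"])
```

```text
t 26.05 cur [477.738  24.859 116.555] full [ 0.465  1.167 -0.018] mm 251.25621838453037 jaw 44.64958460516604 tilt [ 0.001 -0.001 -1.   ]
5 rows of [ 0.093  0.233 -0.004]
43.42505794306988 [-0.713  0.239  0.638  2.124 -0.191  0.835  0.82 ]
```

View pics/s12.png

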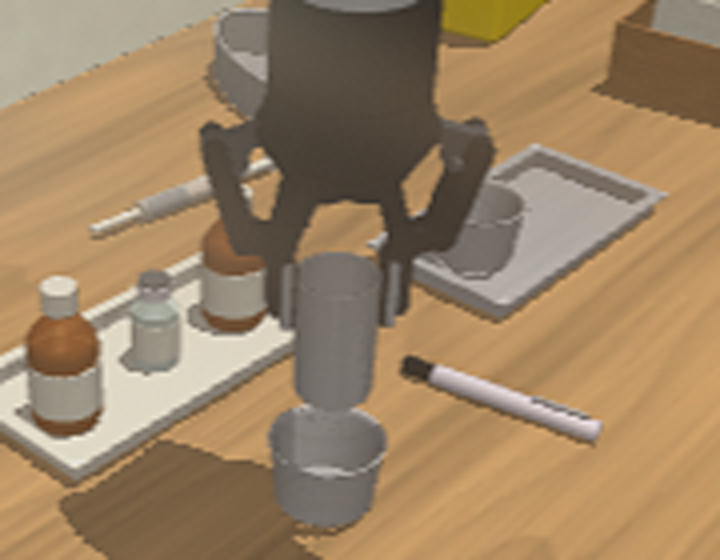

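carry_out:
  deltas:
    - [[0.04,0.1,0],[0,0,0]]
    - [[0.09,0.23,0],[0,0,0]]
    - [[0.09,0.23,0],[0,0,0]]
    - [[0.09,0.23,0],[0,0,0]]
    - [[0.09,0.22,0],[0,0,0]]
    - [[0.065,0.157,0],[0,0,0]]
    - [[0,0,0.05],[0,0,0]]
    - [[0,0,0.1],[0,0,0]]
    - [[0,0,0.05],[0,0,0]]
    - [[0,0,0],[0,0,0]]

```text
time: 27.3
tcp_pos: [577.9, 252.9, 75.3]
ee_rot: [-0.001, 0.387, 0.922, -0.002]
wrist_force: [-0.2, 0.4, -0.0]
width: 42.9
```

Run:
```python
from h import *
from cell import eyes,r
c=eyes.camera("side"); crop(c,"s13.png",130,110,330,270,4);np.savez("s13.npz",**c)
go([578.5,255,46]);print(r.observe()["width"],r.observe()["wrist_force"])
```

```text
t 27.35 cur [578.827 253.456  76.404] full [0.007 0.005 0.152] mm 30.445094744703695 jaw 44.52826703506498 tilt [ 0.    -0.002 -1.   ]
1 rows of [0.007 0.005 0.152]
43.11364411358065 [-0.204  0.764 -0.135]
```

View pics/s13.png

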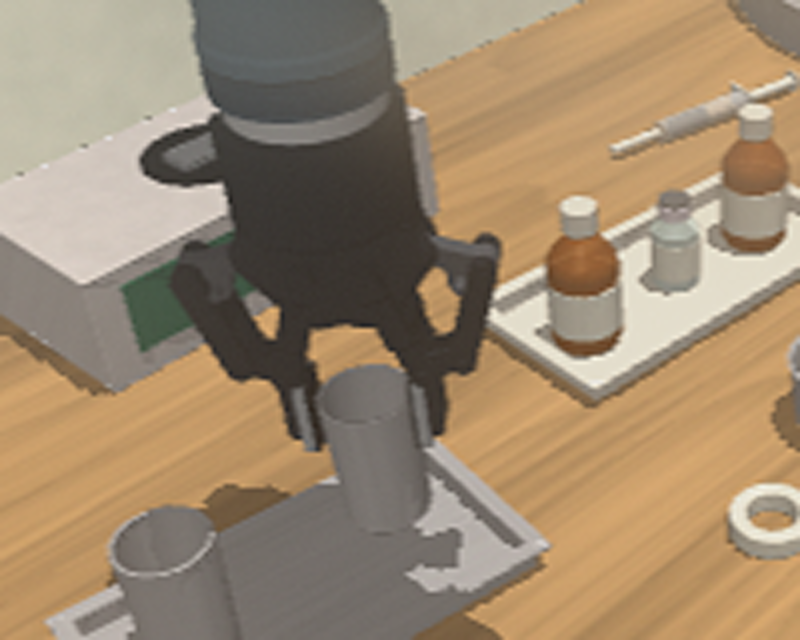

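carry_out:
  deltas:
    - [[0,0,0.06],[0,0,0]]
    - [[0,0,0.05],[0,0,0]]
    - [[0,0,0.015],[0,0,0]]
    - [[0,0,0.01],[0,0,0]]
    - [[0,0,0],[0,0,0]]
    - [[0,0,0],[0,0,0]]

```text
time: 28.1
tcp_pos: [579.7, 255.0, 50.6]
ee_rot: [0.0, 0.386, 0.923, 0.0]
wrist_force: [-0.5, 0.0, -0.8]
width: 43.4
```

carry_out:
  deltas:
    - [[0,0,0.005],[0,0,0]]
    - [[0,0,0],[0,0,0]]
    - [[0,0,0],[0,0,0]]

```text
time: 28.48
tcp_pos: [579.5, 255.0, 49.3]
ee_rot: [0.0, 0.386, 0.923, 0.0]
wrist_force: [-0.3, 0.4, -0.5]
width: 43.1
```

carry_out:
  deltas:
    - [[0,0,0.005],[0,0,0]]
    - [[0,0,0],[0,0,0]]
    - [[0,0,0],[0,0,0]]

```text
time: 28.85
tcp_pos: [579.4, 254.9, 48.2]
ee_rot: [-0.0, 0.386, 0.923, -0.0]
wrist_force: [-0.1, 0.8, -0.6]
width: 43.3
```

carry_out:
  deltas:
    - [[0,0,0.005],[0,0,0]]
    - [[0,0,0],[0,0,0]]
    - [[0,0,0],[0,0,0]]

```text
time: 29.22
tcp_pos: [579.4, 254.9, 47.2]
ee_rot: [-0.0, 0.386, 0.923, -0.0]
wrist_force: [0.1, 1.1, -0.6]
width: 43.0
```

carry_out:
  deltas:
    - [[0,0,0.005],[0,0,0]]
    - [[0,0,0],[0,0,0]]
    - [[0,0,0],[0,0,0]]

```text
time: 29.6
tcp_pos: [579.4, 254.9, 46.2]
ee_rot: [-0.0, 0.386, 0.923, -0.0]
wrist_force: [0.1, 0.2, -1.0]
width: 42.8
```

carry_out:
  deltas:
    - [[0,0,0.003],[0,0,0]]
    - [[0,0,0],[0,0,0]]
    - [[0,0,0],[0,0,0]]

```text
time: 29.98
tcp_pos: [579.6, 254.9, 46.0]
ee_rot: [0.0, 0.386, 0.923, 0.0]
wrist_force: [0.1, -0.4, 2.5]
width: 43.0
```

Contact. Release and retreat.

carry_out:
  deltas:
    - [[0,0,0],[0,0,0]]
    - [[0,0,0],[0,0,0]]
    - [[0,0,0],[0,0,0]]
    - [[0,0,0],[0,0,0]]
    - [[0,0,0],[0,0,0]]
  fingers: 0.8

```text
time: 30.6
tcp_pos: [579.4, 254.9, 45.6]
ee_rot: [-0.0, 0.386, 0.923, -0.0]
wrist_force: [-0.9, 0.6, 0.5]
width: 68.4
```

carry_out:
  deltas:
    - [[0,0,-0.05],[0,0,0]]
    - [[0,0,-0.1],[0,0,0]]
    - [[0,0,-0.15],[0,0,0]]
    - [[0,0,-0.2],[0,0,0]]
    - [[0,0,-0.1],[0,0,0]]
    - [[0,0,0],[0,0,0]]

```text
time: 31.35
tcp_pos: [581.0, 255.5, 168.3]
ee_rot: [0.001, 0.386, 0.923, 0.002]
wrist_force: [1.3, 0.3, -0.8]
width: 68.5
```

Run:
```python
from h import *
from cell import eyes,r
c=eyes.camera("side"); cv2.imwrite("pics/s14.png",c["image"][:,:,::-1]);np.savez("s14.npz",**c)
c=eyes.camera("top"); np.savez("t14.npz",**c); crop(c,"t14.png",170,135,370,275,4)
go([479,24.5,160])
```

```text
t 31.45 cur [578.617 254.867 164.904] full [-0.469 -1.164  0.026] mm 251.0312460179146 jaw 44.64590660705167 tilt [ 0.001 -0.001 -1.   ]
5 rows of [-0.094 -0.233  0.005]
```

View pics/s14.png

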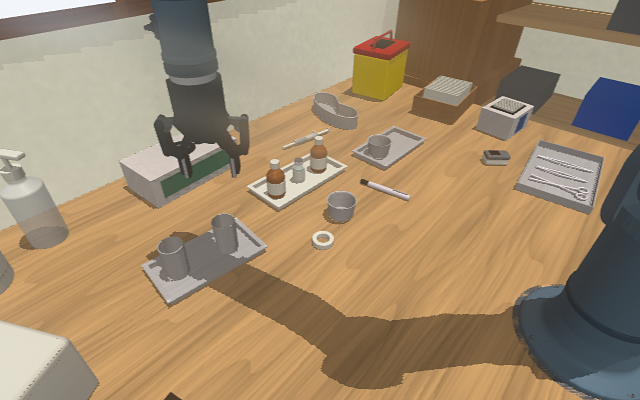

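View pics/t14.png

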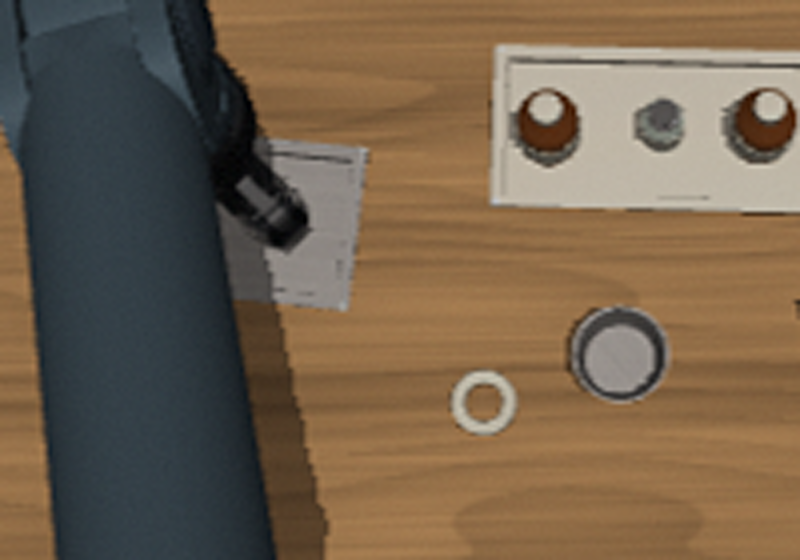

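carry_out:
  deltas:
    - [[-0.05,-0.12,0],[0,0,0]]
    - [[-0.09,-0.23,0],[0,0,0]]
    - [[-0.09,-0.23,0.005],[0,0,0]]
    - [[-0.09,-0.23,0.005],[0,0,0]]
    - [[-0.08,-0.2,0],[0,0,0]]
    - [[-0.06,-0.146,0],[0,0,0]]
    - [[0,0,0],[0,0,0]]
    - [[0,0,0],[0,0,0]]
  fingers: 1

```text
time: 32.45
tcp_pos: [479.1, 27.9, 162.8]
ee_rot: [-0.001, 0.385, 0.923, -0.0]
wrist_force: [0.3, 0.3, 0.2]
width: 85.9
```

Run:
```python
from h import *
from cell import eyes,r
c=eyes.camera("wrist"); cv2.imwrite("pics/w4.png",c["image"][:,:,::-1]); np.savez("w4.npz",**c)
print(proj(c,[479.5,25,42]),r.observe()["width"])
go([479.5,25,4])
```

```text
[315.794 193.807] 85.5382471311979
t 32.5 cur [479.491  28.353 163.041] full [-0.012 -0.011  0.795] mm 159.07603825677143 jaw 44.74604525014854 tilt [ 0.    -0.001 -1.   ]
3 rows of [-0.004 -0.004  0.265]
```

View pics/w4.png

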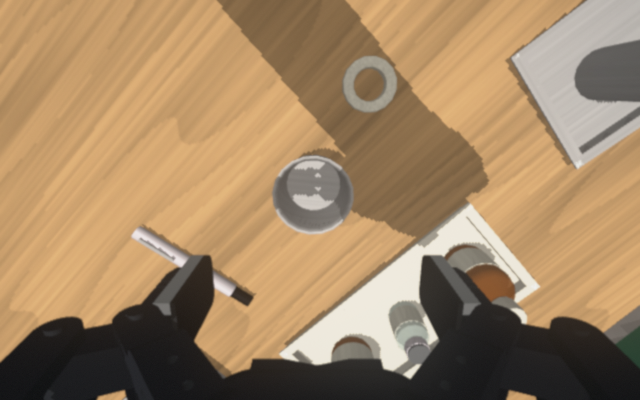

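carry_out:
  deltas:
    - [[-0.006,-0.008,0.1],[0,0,0]]
    - [[-0.006,-0.007,0.18],[0,0,0]]
    - [[0,0,0.18],[0,0,0]]
    - [[0,0,0.08],[0,0,0]]
    - [[0,0,0.01],[0,0,0]]
    - [[0,0,0],[0,0,0]]
    - [[0,0,0],[0,0,0]]

```text
time: 33.38
tcp_pos: [480.4, 23.5, 54.9]
ee_rot: [0.001, 0.386, 0.923, 0.001]
wrist_force: [0.1, 0.3, 0.7]
width: 85.3
```

Run:
```python
from h import *
from cell import eyes,r
c=eyes.camera("side"); crop(c,"s15.png",260,120,440,260,4)
go([479.5,25,4])
```

```text
t 33.425 cur [480.237  23.468  54.804] full [0.008 0.002 0.254] mm 50.832030486310366 jaw 44.637298188376796 tilt [-0.001  0.002 -1.   ]
1 rows of [0.008 0.002 0.254]
```

View pics/s15.png

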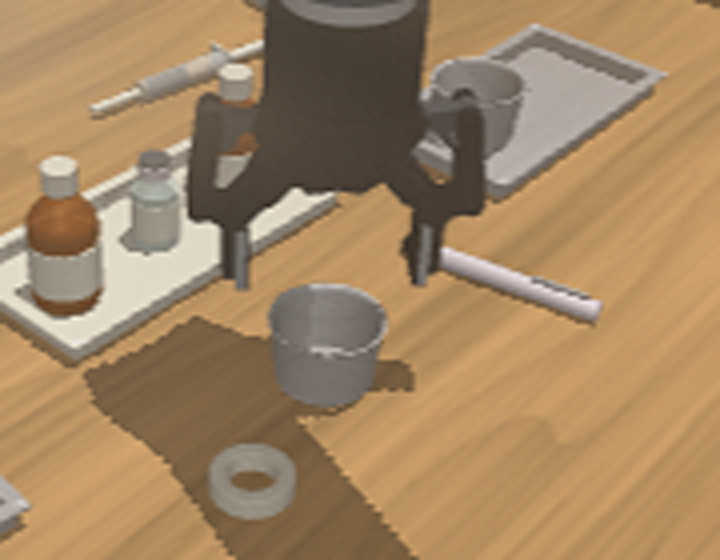

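carry_out:
  deltas:
    - [[0.004,0,0.06],[0,0,0]]
    - [[0.004,0,0.08],[0,0,0]]
    - [[0,0,0.07],[0,0,0]]
    - [[0,0,0.03],[0,0,0]]
    - [[0,0,0.012],[0,0,0]]
    - [[0,0,0],[0,0,0]]
    - [[0,0,0],[0,0,0]]

```text
time: 34.3
tcp_pos: [478.4, 24.3, 3.6]
ee_rot: [0.0, 0.386, 0.923, 0.0]
wrist_force: [0.3, 0.5, 0.2]
width: 85.7
```

carry_out:
  deltas:
    - [[0,0,0],[0,0,0]]
    - [[0,0,0],[0,0,0]]
    - [[0,0,0],[0,0,0]]
    - [[0,0,0],[0,0,0]]
    - [[0,0,0],[0,0,0]]
    - [[0,0,0],[0,0,0]]
  fingers: 0
  force: 25

```text
time: 35.05
tcp_pos: [478.3, 24.5, 4.5]
ee_rot: [-0.0, 0.385, 0.923, 0.001]
wrist_force: [-2.1, 0.0, 10.4]
width: 62.3
```

Run:
```python
from h import *
from cell import eyes,r
c=eyes.camera("side"); crop(c,"s16.png",260,120,440,260,4)
go([479.5,25,100])
```

```text
t 35.1 cur [478.345  24.461   4.509] full [-0.002  0.006 -0.477] mm 95.49937983230026 jaw 44.65045373116091 tilt [ 0.001  0.001 -1.   ]
2 rows of [-0.001  0.003 -0.239]
```

View pics/s16.png

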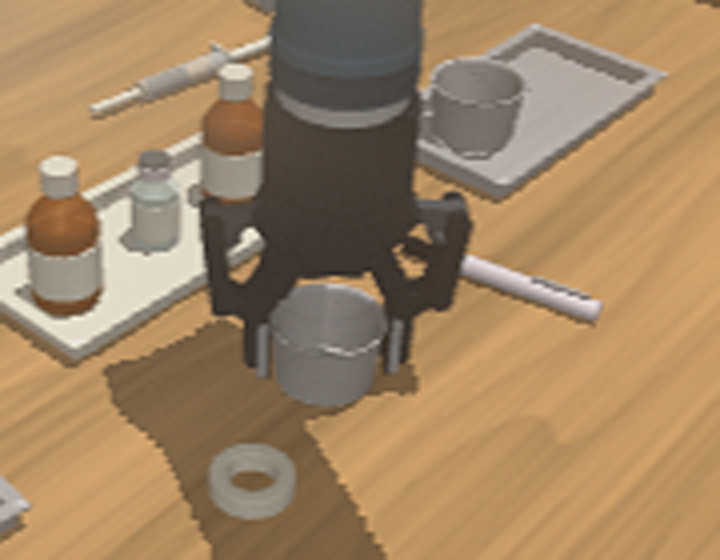

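carry_out:
  deltas:
    - [[0,0,-0.02],[0,0,0]]
    - [[0,0,-0.04],[0,0,0]]
    - [[0,0,-0.08],[0,0,0]]
    - [[0,0,-0.15],[0,0,0]]
    - [[0,0,-0.15],[0,0,0]]
    - [[0,0,0],[0,0,0]]
    - [[0,0,0],[0,0,0]]

```text
time: 35.98
tcp_pos: [477.5, 24.6, 91.2]
ee_rot: [-0.0, 0.386, 0.923, 0.0]
wrist_force: [0.4, 0.1, -0.8]
width: 61.9
```

Run:
```python
from h import *
from cell import eyes,r
c=eyes.camera("side"); crop(c,"s17.png",260,90,440,230,4)
go([553.5,-331,94]); s=r.observe();print(s["width"],s["wrist_force"],s["q"])
```

```text
t 36.025 cur [477.045  24.431  90.699] full [-1.533 -0.977 -0.017] mm 363.57589464987893 jaw 44.64850598548933 tilt [ 0.001 -0.001 -1.   ]
7 rows of [-0.219 -0.14  -0.002]
62.015727613944925 [-0.093 -0.005 -1.389] [-0.718  0.294  0.652  2.141 -0.252  0.782  0.873]
```

View pics/s17.png

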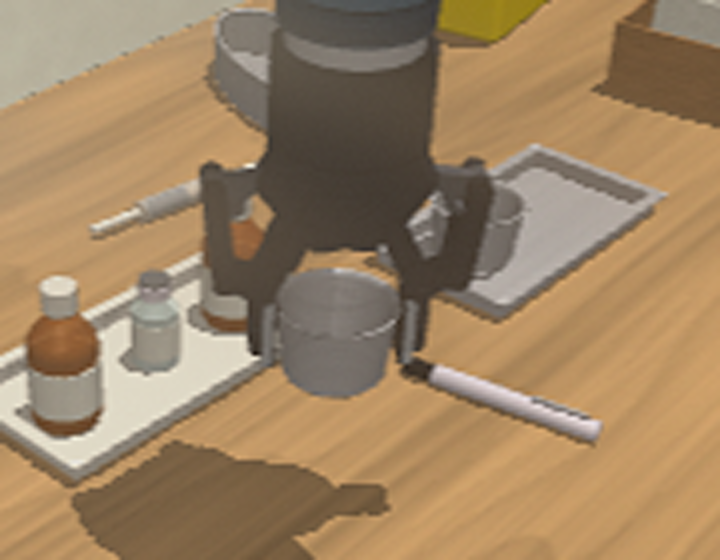

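carry_out:
  deltas:
    - [[-0.08,-0.05,0],[0,0,0]]
    - [[-0.16,-0.1,0],[0,0,0]]
    - [[-0.2,-0.13,0],[0,0,0]]
    - [[-0.22,-0.14,0],[0,0,0]]
    - [[-0.22,-0.14,0],[0,0,0]]
    - [[-0.22,-0.14,0],[0,0,0]]
    - [[-0.2,-0.13,0],[0,0,0]]
    - [[-0.14,-0.09,0],[0,0,0]]
    - [[-0.093,-0.057,0],[0,0,0]]
    - [[0,0,0],[0,0,0]]

```text
time: 37.28
tcp_pos: [552.6, -333.3, 89.8]
ee_rot: [-0.001, 0.387, 0.922, -0.001]
wrist_force: [0.7, 1.4, -1.6]
width: 61.9
```

Run:
```python
from h import *
from cell import eyes,r
c=eyes.camera("side"); crop(c,"s18.png",310,70,510,200,4)
c=eyes.camera("top"); crop(c,"t18.png",370,130,530,260,4)
go([553.5,-332,8]); s=r.observe();print(s["width"],s["wrist_force"],s["q"])
```

```text
t 37.375 cur [ 553.42  -329.717   89.734] full [-0.01  -0.008  0.409] mm 81.76585458542172 jaw 44.64026934340809 tilt [ 0.003 -0.    -1.   ]
2 rows of [-0.005 -0.004  0.204]
61.97936349081189 [ 0.833  0.455 -0.649] [-0.013  0.608  0.645  1.738 -0.438  0.947  1.588]
```

View pics/s18.png

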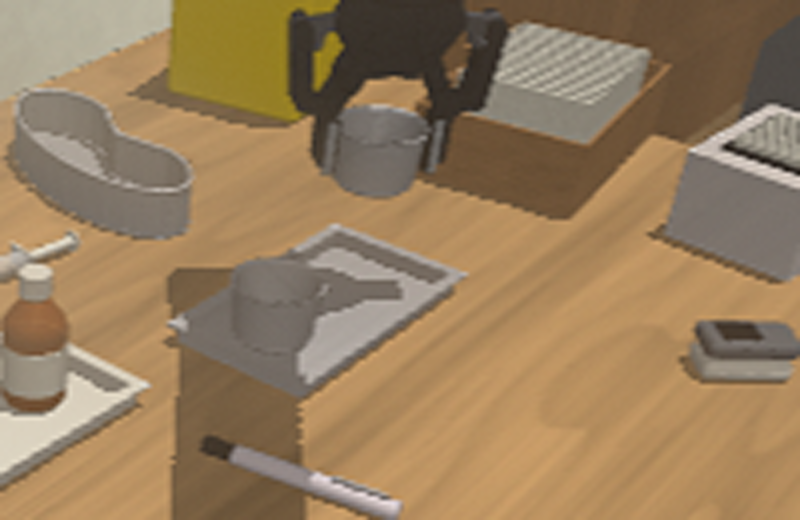

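View pics/t18.png

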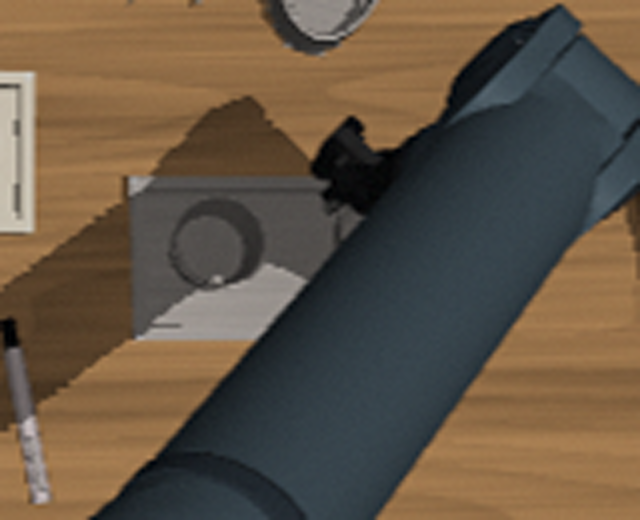

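carry_out:
  deltas:
    - [[0,0,0.06],[0,0,0]]
    - [[0,0,0.12],[0,0,0]]
    - [[0,0,0.1],[0,0,0]]
    - [[0,0,0.05],[0,0,0]]
    - [[0,0,0],[0,0,0]]
    - [[0,0,0],[0,0,0]]

```text
time: 38.12
tcp_pos: [554.8, -331.7, 25.8]
ee_rot: [0.001, 0.386, 0.923, -0.0]
wrist_force: [-0.4, 0.4, -0.7]
width: 62.0
```

Run:
```python
from h import *
from cell import eyes,r
c=eyes.camera("side"); crop(c,"s19.png",330,90,490,210,5)
go([553.5,-332,8]); s=r.observe();print(s["width"],s["wrist_force"])
```

```text
t 38.175 cur [ 554.967 -331.843   26.139] full [ 0.005 -0.006  0.091] mm 18.199080329050847 jaw 44.61798693319823 tilt [-0.002  0.    -1.   ]
1 rows of [ 0.005 -0.006  0.091]
62.5657690345851 [-0.207 -0.052 -0.932]
```

View pics/s19.png

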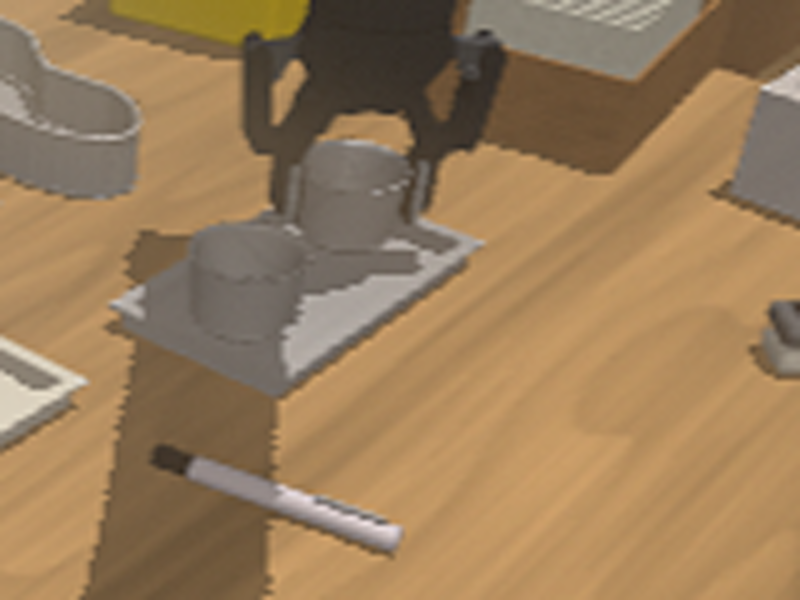

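carry_out:
  deltas:
    - [[0.003,-0.003,0.03],[0,0,0]]
    - [[0,0,0.025],[0,0,0]]
    - [[0,0,0.01],[0,0,0]]
    - [[0,0,0],[0,0,0]]
    - [[0,0,0],[0,0,0]]

```text
time: 38.8
tcp_pos: [553.6, -331.2, 12.4]
ee_rot: [0.0, 0.386, 0.923, -0.0]
wrist_force: [-0.8, -0.4, -1.2]
width: 62.1
```

carry_out:
  deltas:
    - [[0,0,0.006],[0,0,0]]
    - [[0,0,0],[0,0,0]]
    - [[0,0,0],[0,0,0]]

```text
time: 39.17
tcp_pos: [553.5, -331.1, 11.1]
ee_rot: [0.0, 0.386, 0.923, -0.0]
wrist_force: [0.1, 0.7, -0.2]
width: 62.5
```

carry_out:
  deltas:
    - [[0,0,0.005],[0,0,0]]
    - [[0,0,0],[0,0,0]]
    - [[0,0,0],[0,0,0]]

```text
time: 39.55
tcp_pos: [553.5, -331.1, 10.1]
ee_rot: [-0.0, 0.386, 0.923, 0.0]
wrist_force: [-0.3, -0.2, -0.2]
width: 62.3
```

carry_out:
  deltas:
    - [[0,0,0.005],[0,0,0]]
    - [[0,0,0],[0,0,0]]
    - [[0,0,0],[0,0,0]]

```text
time: 39.92
tcp_pos: [553.4, -331.1, 9.0]
ee_rot: [-0.0, 0.386, 0.923, -0.0]
wrist_force: [0.4, -0.2, -1.4]
width: 62.0
```

carry_out:
  deltas:
    - [[0,0,0.005],[0,0,0]]
    - [[0,0,0],[0,0,0]]
    - [[0,0,0],[0,0,0]]

```text
time: 40.3
tcp_pos: [553.5, -331.1, 8.0]
ee_rot: [-0.0, 0.386, 0.923, -0.0]
wrist_force: [0.0, 1.0, -1.6]
width: 62.2
```

carry_out:
  deltas:
    - [[0,0,0.003],[0,0,0]]
    - [[0,0,0],[0,0,0]]
    - [[0,0,0],[0,0,0]]

```text
time: 40.67
tcp_pos: [553.6, -331.2, 7.8]
ee_rot: [0.0, 0.386, 0.923, 0.0]
wrist_force: [-0.8, 0.5, 3.8]
width: 62.0
```

carry_out:
  deltas:
    - [[0,0,0],[0,0,0]]
    - [[0,0,0],[0,0,0]]
    - [[0,0,0],[0,0,0]]
    - [[0,0,0],[0,0,0]]
  fingers: 0.88

```text
time: 41.18
tcp_pos: [553.5, -331.1, 7.4]
ee_rot: [-0.0, 0.386, 0.923, -0.0]
wrist_force: [-0.2, 0.0, 0.5]
width: 75.6
```

Run:
```python
from h import *
from cell import eyes,r
c=eyes.camera("side"); crop(c,"s20.png",330,90,490,210,5)
s=r.observe();print(s["width"],s["wrist_force"],s["tcp_pos"])
```

```text
75.12119882494673 [ 0.468 -0.619 -0.144] [ 553.479 -331.083    7.392]
```

View pics/s20.png

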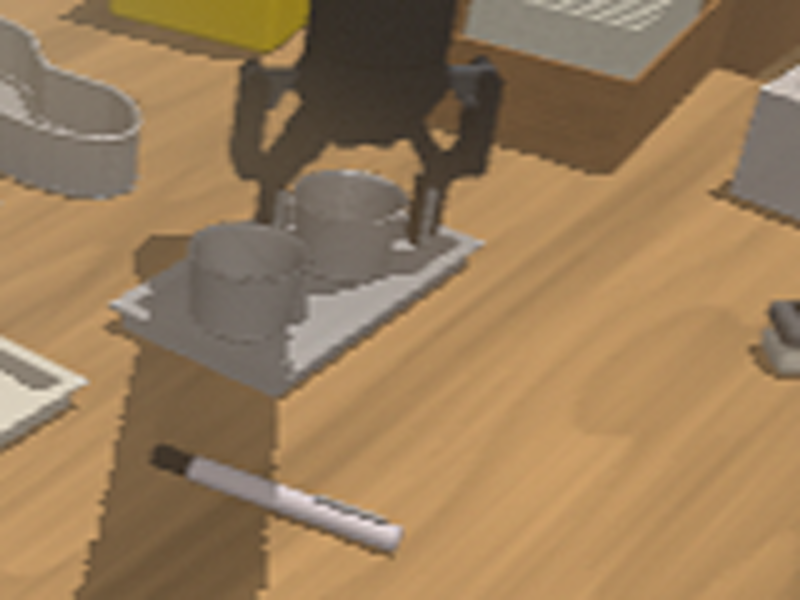

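carry_out:
  deltas:
    - [[0,0,-0.02],[0,0,0]]
    - [[0,0,-0.04],[0,0,0]]
    - [[0,0,-0.08],[0,0,0]]
    - [[0,0,-0.15],[0,0,0]]
    - [[0,0,-0.25],[0,0,0]]
    - [[0,0,-0.25],[0,0,0]]
    - [[0,0,-0.1],[0,0,0]]
    - [[0.2,0.2,0],[0,0,0]]
    - [[0.25,0.1,0],[0,0,0]]
    - [[0.25,0,0],[0,0,0]]

```text
time: 42.48
tcp_pos: [498.1, -185.8, 185.1]
ee_rot: [-0.0, 0.384, 0.924, 0.0]
wrist_force: [-0.5, 0.7, -0.2]
width: 75.4
```

carry_out:
  deltas:
    - [[0.2,0.05,0],[0,0,0]]
    - [[0.1,0,0],[0,0,0]]
    - [[0,0,0],[0,0,0]]
    - [[0,0,0],[0,0,0]]

```text
time: 42.98
tcp_pos: [463.3, -140.4, 185.7]
ee_rot: [0.001, 0.386, 0.923, -0.0]
wrist_force: [-0.2, -0.3, 1.1]
width: 75.0
```

Run:
```python
from h import *
from cell import eyes,r
c=eyes.camera("side"); crop(c,"s21.png",130,100,450,310,2.5)
c=eyes.camera("top"); crop(c,"t21.png",170,135,490,275,2.5);np.savez("t21.npz",**c)
s=r.observe();print(s["width"],s["wrist_force"],s["tcp_pos"],s["time"])
```

```text
74.92047314688922 [-0.595 -0.984  1.093] [ 463.472 -140.853  185.74 ] 43.075
```

View pics/s21.png

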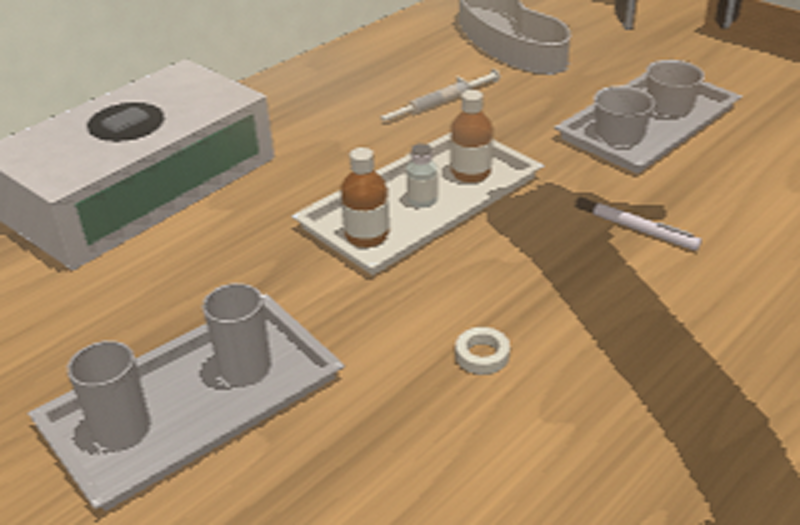

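View pics/t21.png

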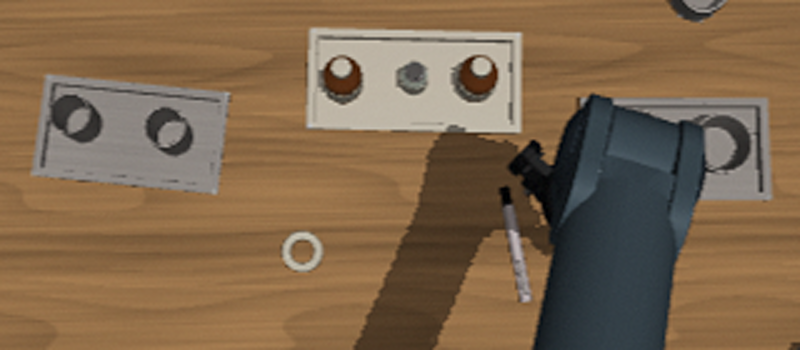

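```bash
python3 -c "
from cell import order
print(order.close_job())"
```

```text
the job is handed in; nothing more can be done
None
```

The job is done and handed in, at about 43 s of the 112 s allowed. I placed the four things in this order:

1. The loose bottle went into the medicines tray, at the free end.
2. The vial went into the medicines tray, between the two bottles.
3. The beaker came out of the gallipot and went into the beaker tray.
4. The gallipot went into the gallipot tray.

I lowered each one until the wrist force showed light contact (6 N or less), then released it. The highest wrist force I read was about 10 N, while gripping the gallipot.

The last side picture shows all four items standing upright and apart on their tray floors. The kept bottle, beaker and gallipot look upright and unmoved, and the gripper is clear of everything. The last top picture agrees for the medicines and beaker trays. There the arm hid the kept gallipot, so only the side view confirms that one.

Position readings from the different cameras differed by 1–5 mm for the loose bottle and vial. I aimed between them, and every grasp held first time. No check failed.

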